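Burnish a contact sled along a guide rail with a push stick

ROBOT

A 6-joint arm with a two-finger parallel gripper is mounted at the origin on the work surface. World frame = base frame: x ahead of the robot, y to its left, z up, the work surface at z = 0. Lengths are in m, angles in degrees, forces in N, time in s.
With the tool pointing down it reaches from about 0.4 to 0.825 m from the base axis. Payload 7 kg.
Tool frame: the origin (TCP) lies at the very end of the fingers, on their centre line; the grasp point (between the pads) lies 19 mm behind it; x points along the fingers, y is the direction in which the jaws open and shut, and the axes are right-handed (so a half turn about x gives the same grasp; the last joint's range is limited). The gripper opens to 88 mm and grips with 3 to 60 N. Pads are 19 mm wide; open, the fingers measure 130 mm over their backs; the gripper's body (78 mm by 193 mm) begins 47 mm behind the grasp point.
Start: joints at [-48.008, 20.546, 0.682, 0, -70.136, -16.507], TCP at [0.29, -0.609, 0.227] pointing down, gripper open.
Joint ranges: [-176.03, 176.03], [-82.01, 121.73], [-58.28, 71.71], [-173.87, 95.51], [-174.79, -0.11], [-173.66, 173.66]. Speed limits (degrees/s): [136.94, 136.94, 172.46, 180, 180, 180].

INTERFACE

Orientations are given as [roll, pitch, yaw] about the fixed x, y, z axes, in that order (R = Rz(yaw) Ry(pitch) Rx(roll)).
In Python, from plant import monitor, eyes, ticket gives the robot as it stands. The module is installed in compiled form; this text tells all that it offers.
- The arm moves only by the shell command python3 -m crank 'ROWS'. ROWS is JSON, a list of rows, each an object with "linear": the shift along the world's x, y, z in units of 60 mm (1.0 is 60 mm), a list of three; "rot": the turn, a rotation vector about the world's x, y, z in units of 5 degrees (1.0 is 5 degrees), a list of three; "hand": the opening, from 0 (shut) to 1 (fully open). In form: [{"linear": [tx, ty, tz], "rot": [ax, ay, az], "hand": hand}, ...]. A call has 1 to 20 rows; each row shifts and turns the pose as measured when the row begins; what a row does not reach is not made up. A row lasts 1/8 s, in which the tool goes at most 62.5 mm and 10.7 degrees, less where a joint would pass 70% of its speed; a pose out of reach is approached as far as the arm can. A call is refused whole if a number of a shift passes 1 or a number of a turn 1, either way. A call with a gripper value outside its range is refused whole. The fingers move at their own pace and stop on an object; the grip force is fixed at half the most. Time passes only in rows, so rows that do not move let the fingers close. It gives the time, the measured TCP pose, the force and the opening at its end, in the units of the state.
- monitor.get_obs(): the state, without advancing time (a new reading comes with each control period).
- eyes.snapshot(name): name is "scene" or "top" or "wrist"; returns a dict with "image" (384x512x3 uint8, red, green, blue), "depth" (384x512 float32, m along the optical axis (not along the pixel's ray), 0 where there is no reading), "K" (3x3 intrinsics, pixels), "k1" (the pictures are not rectified: a ray, as slopes to the right and down, at radius r is drawn at 1 + k1 r^2 times it, then the intrinsics apply), "camera_from_world" (4x4, takes a point from world to camera coordinates); the wrist camera has in their place "hand_eye" (4x4, takes a point from camera to tool coordinates, whose origin is the TCP and whose axes are the tool frame's). Camera axes: x right, y up, looking along -z (the intrinsics and any distortion apply to the point x, -y, -z); pixel columns grow to the right and rows downward; lengths in m; the calibration is good to about 2 mm. A picture is of the moment at which its call begins: read the wrist's pose just before it.
- ticket.close_job(): hands the job in, once; it reports no verdict.
The state is a dict: "clock": time; "joint_pos": joint angles; "qvel": joint speeds; "tau": joint torques, N m; "tool_pos": TCP position; "orientation": TCP orientation; "force": force on the tool from outside, world axes, zero at the start; "moment": the same for the moment, N m; "opening": finger opening in m.
Only numpy, scipy, OpenCV 4.12 (cv2) and the standard library are available. Lean on these libraries where they do the work, as an engineer would, in place of code of your own. Each camera call takes 0.05 s, during which the arm holds its last target.

TASK

Take the orange-handled push stick from its stand, put its tip in the pocket of the wooden sled and press the sled, where it lies, square against the steel guide rail. Keeping it gently pressed to the rail, feed it along over the dark abrasive strip until it sits fully home against the end stop, then put the stick back upright in its stand. Touch the sled only with the stick, do not force it against the rail or the stop, and leave the microphone, brass connector and amber jewels where they are.

Things in the scene. Friction and masses are not known exactly. Their poses are not given: they have to be found in the camera images.
- sled: Loose wooden sled 90 x 60 x 30 mm (its x, y, z), 0.25-0.5 kg, flat on the bed at the start end, 5-95 mm clear of the rail. Origin: centre of its underside; +x its nose (brass strip on top there), +y the long side that goes on the rail. Mid-top is a square pocket 22 x 22 mm, 20 deep (floor 10 mm above the underside), upright walls. Press it on the rail there, before feeding it on.
- jig: Fixed guide, origin at desk level below point home. +x: nominal feed direction, +y: across to the steel rail, whose straight face (6-27 mm above the desk) runs back 296 mm from home, roughly along -x. Rail and end stop are one stiff piece, clamped at a swing about the vertical through home that is NOT reported: up to 0.12 rad either way of these axes, i.e. up to 36 mm at the rail's far end.
- home (a point): Inner corner of the rail's face and the end stop's face (square to it, reaching 75 mm out), 4 mm above the desk, on the rail's swing axis. With the sled home it is 45 mm along the sled's +x and 30 mm along its +y from the sled's origin; at any rail angle it stays 30 mm along the sled's y while the sled is flush on the rail.
- bed: Fixed bed plate 360 x 205 x 4 mm, same frame as the jig, spanning x -315 to 45 and y -145 to 60 mm, with the dark abrasive strip on it; the sled slides on its top. The sled must not press the rail with more than 18 N, nor the corner with more than 24 N (rail and stop added up); 4 to 8 N on each is good. Dragging the sled alone takes 1 to 4 N.
- stick: Loose push stick, 0.12 kg, upright in its stand. Origin: centre of the tip's end; z up to the handle. Steel shaft 12 mm across, 34 long (last 3 mm tapered to 8), then an orange handle 36 x 24 mm (x, y), from 34 to 90 mm above the tip. Grip it across the 24 mm (along its y), 58 mm above the tip. Push sideways with the tip in the sled's pocket.
- stick_tip (a point): Centre of the end of the stick's tip (the origin of the stick).
- stand: Fixed black stand for the stick, 80 x 80 x 40 mm, with a 17 mm round hole right through its middle, mouth widened by a 3 mm chamfer. The handle's underside rests on its top, so the tip then hangs 6 mm above the desk. Origin: centre of the underside.
- stand_hole0 (a point): Centre of the hole's mouth on top of the stand (40 mm above the desk).
- mic: Loose blue desk microphone, a bystander: round foot 90 mm across, 155 mm tall. Origin: centre of the underside.
- connector: Loose brass antenna connector, a bystander: 32 mm across, 34 mm tall. Origin: centre of the underside.
- jewel0: Loose amber glass indicator jewel in a brass ring, a bystander: 28 mm across, 19 mm tall. Origin: centre of the underside.
- jewel1: A second amber jewel, the same.
There are look-alikes about, which are no part of the job. Of the things like the stick, leave any that is red; of the rest the larger one is meant. Several things have the shape of the sled; the one meant has the colours described above.

How it is judged (in metres and radians):
On the way, in this order (a step that is already met when the one before it is completed fails the run):
1. the stick is lifted out of its stand (height (world z) of stick_tip above 0.05 m and contact force between the fingers and stick above 2 N), for 0.1 s.
2. at the start end of the rail, the stick presses the sled flush on the rail with more than 1.5 N (x of home in the frame of sled above 0.185 m and y of home in the frame of sled between 0.0225 and 0.0375 m and contact force between sled and jig above 1.5 N and contact force between stick and sled above 1 N), for 0.2 s.
3. half way along, the sled is still pressed flush on the rail by the stick, with more than 1 N (x of home in the frame of sled between 0.1 and 0.15 m and y of home in the frame of sled between 0.0255 and 0.0345 m and contact force between sled and jig above 1 N and contact force between stick and sled above 1 N), for 0.2 s.
4. the sled is home in the corner of rail and stop, pressed there by the stick with more than 2 N (x of home in the frame of sled between 0.04 and 0.049 m and y of home in the frame of sled between 0.0255 and 0.0345 m and contact force between sled and jig above 2 N and contact force between stick and sled above 1 N), for 0.2 s.
At the end, for the whole second after the job is handed in: The sled lies home: corner of rail and stop 40 to 49 mm ahead of and 25.5 to 34.5 mm beside its origin (45 and 30 when tight). The stick stands in its stand, upright within 0.1 rad, tip less than 6 mm off the hole's axis and below 10 mm over the desk. Both at rest (x of home in the frame of sled between 0.04 and 0.049 m and y of home in the frame of sled between 0.0255 and 0.0345 m and horizontal distance between stick_tip and stand_hole0 below 0.006 m and height (world z) of stick_tip below 0.01 m and angle between stick's own z axis and vertical below 0.1 rad and linear speed of each of sled, stick below 0.01 m/s); the robot touches nothing.
It fails at once if the sled's side leaves the rail by more than about 5 mm (or it skews as much) once it is fed past the start zone (origin less than 0.18 m from home along the rail) (x of home in the frame of sled below 0.18 m and (y of home in the frame of sled above 0.0355 m or y of home in the frame of sled below 0.0245 m)).
It fails at once if the sled is forced against the rail with more than 18 N on the way, or into the corner of rail and stop with more than 24 N (contact forces added up) ((x of home in the frame of sled above 0.055 m and contact force between sled and jig above 18 N) or contact force between sled and jig above 24 N).
It fails at once if the sled is touched by the hand or arm (contact force between any of the fingers, the arm and sled above 0.5 N).
It fails at once if the sled is lifted or tipped (height (world z) of sled above 0.016 m or angle between sled's own z axis and vertical above 0.15 rad).
It fails at once if a bystander is moved by more than 20 mm (distance of any of mic, connector, jewel0, jewel1 from where it was at the start of the episode above 0.02 m).
It also fails if it takes over 72 s, if anything falls off the work surface, if the arm or the gripper's body presses on something with over 40 N, if the wrist force passes 120 N, or if a joint passes its speed limit or range.

## Working session

There is one attempt and no reset: what is moved stays moved. The work goes in short steps, Python scripts to look and compute and a shell command to move; the robot and the scene stay as the last step left them, time stands still between calls to the robot, and variables do not carry over. Pictures are saved under pics/ and viewed, and the job is handed in when it is done.

```bash
mkdir -p pics
cat > h.py <<'E'
import numpy as np, cv2
from plant import monitor, eyes, ticket
from scipy.spatial.transform import Rotation as R
def snap(n,f=None):
    o=monitor.get_obs(); s=eyes.snapshot(n); s['obs']=o
    if 'hand_eye' in s:
        T=np.eye(4);T[:3,:3]=R.from_euler('xyz',o['orientation'],degrees=True).as_matrix();T[:3,3]=o['tool_pos']
        s['wc']=T@np.array(s['hand_eye'])
    else: s['wc']=np.linalg.inv(np.array(s['camera_from_world']))
    if f: cv2.imwrite(f,s['image'][:,:,::-1])
    return s
def ray(s,u,v):
    K=np.array(s['K']);p=np.array([[[u,v]]],float)
    d=cv2.undistortPoints(p,K,np.array([s['k1'],0,0,0,0.]))[0,0]
    return np.array([d[0],-d[1],-1.])
def pt(s,u,v,z=None):
    d=ray(s,u,v);W=s['wc']
    if z is None:
        return (W@np.append(d*s['depth'][int(round(v)),int(round(u))],1))[:3]
    D=W[:3,:3]@d;o=W[:3,3];return o+D*(z-o[2])/D[2]
def cloud(s):
    K=np.array(s['K']);h,w=s['depth'].shape
    u,v=np.meshgrid(np.arange(w),np.arange(h))
    p=np.stack([u,v],-1).reshape(-1,1,2).astype(float)
    d=cv2.undistortPoints(p,K,np.array([s['k1'],0,0,0,0.]))[:,0]
    c=np.c_[d[:,0],-d[:,1],-np.ones(len(d))]*s['depth'].reshape(-1,1)
    return (c@s['wc'][:3,:3].T+s['wc'][:3,3]).reshape(h,w,3)
E
python3 - <<'E'
from h import *
for n in ['scene','top','wrist']:
    s=snap(n,f'pics/{n}0.png'); print(n,s['wc'].round(3),s['K'],s['k1'])
print(s['obs'])
E
```

```text
scene [[ 0.078 -0.82   0.567  0.979]
 [ 0.997  0.064 -0.045 -0.048]
 [ 0.001  0.569  0.822  0.741]
 [ 0.     0.     0.     1.   ]] [[350.58001824   0.         258.2166506 ]
 [  0.         350.58001824 189.55849124]
 [  0.           0.           1.        ]] -0.014632381563720025
top [[ 0.017  0.985 -0.172  0.348]
 [-1.     0.02   0.011 -0.03 ]
 [ 0.014  0.172  0.985  0.993]
 [ 0.     0.     0.     1.   ]] [[381.68854168   0.         253.61920732]
 [  0.         381.68854168 188.97790536]
 [  0.           0.           1.        ]] -0.0730111863281428
wrist [[-0.431 -0.868 -0.246  0.224]
 [ 0.902 -0.414 -0.119 -0.64 ]
 [ 0.001 -0.273  0.962  0.385]
 [ 0.     0.     0.     1.   ]] [[275.04063034   0.         255.97846561]
 [  0.         275.04063034 187.25734501]
 [  0.           0.           1.        ]] -0.005702863986099904
{'clock': 0.1, 'joint_pos': array([-4.80080215e+01,  2.05887486e+01,  6.38041270e-01, -1.59164503e-02,
       -7.01352151e+01, -1.65083211e+01]), 'qvel': array([-0.09898824, -0.05906602,  0.16264185,  0.04143415, -0.00994634,
       -0.00736464]), 'tau': array([-1.09328197e-03, -5.84163702e+01,  2.93750900e+01,  7.01542899e+00,
        1.01918538e-02, -5.50750144e-05]), 'tool_pos': array([ 0.2902132 , -0.60894271,  0.22569864]), 'orientation': array([ 96.63080713,  89.91278397, 122.10904483]), 'force': array([-0.02109156,  0.88055141, -0.45498077]), 'moment': array([ 0.01655925, -0.04119576,  0.04783793]), 'opening': 0.0880918046954183}
```

View pics/scene0.png

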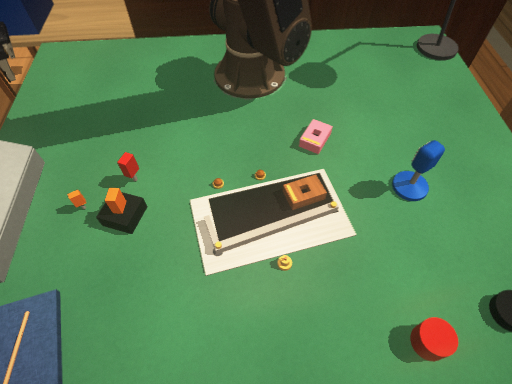

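View pics/top0.png

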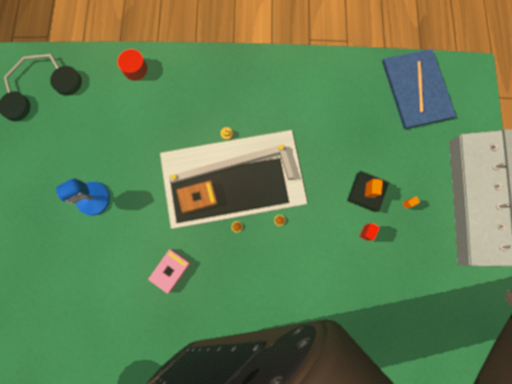

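View pics/wrist0.png

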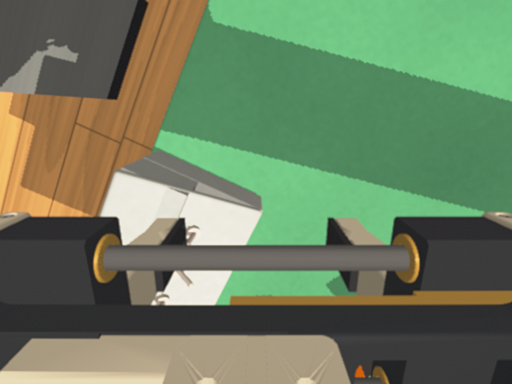

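Run:
```python
from h import *
s=snap('top');im=s['image'][:,:,::-1]
a=cv2.resize(im[120:240,150:315],None,fx=4.8,fy=4.8,interpolation=cv2.INTER_CUBIC);cv2.imwrite('pics/t1.png',a)
a=cv2.resize(im[150:260,340:440],None,fx=5,fy=5,interpolation=cv2.INTER_CUBIC);cv2.imwrite('pics/t2.png',a)
c=cloud(s);np.save('c.npy',c)
for u,v in [(374,187),(411,203),(370,232),(356,180),(195,197),(168,271),(235,180),(227,132),(237,226),(280,220)]: print(u,v,c[v,u].round(3))
```

```text
374 187 [ 0.516 -0.331  0.096]
411 203 [ 0.483 -0.435  0.064]
370 232 [ 0.408 -0.319  0.091]
356 180 [ 0.546 -0.307  0.028]
195 197 [0.495 0.111 0.015]
168 271 [0.305 0.172 0.009]
235 180 [0.544 0.009 0.006]
227 132 [0.669 0.033 0.024]
237 226 [0.422 0.    0.018]
280 220 [ 0.439 -0.11   0.019]
```

View pics/t1.png

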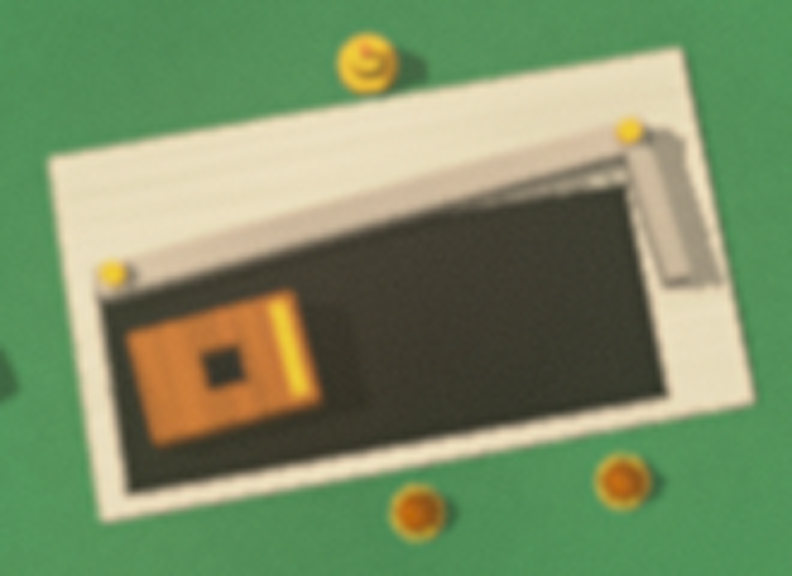

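View pics/t2.png

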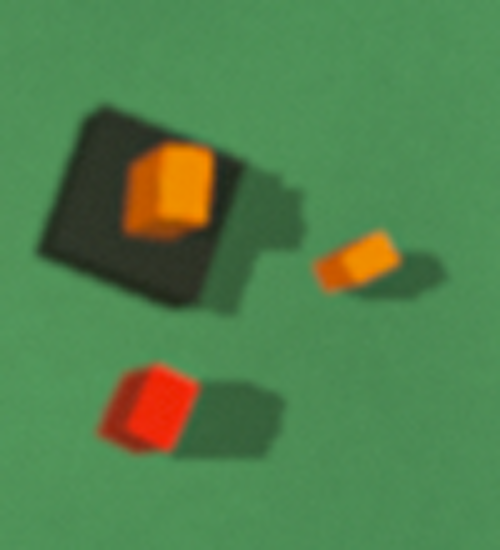

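Run:
```python
from h import *
s=snap('top');im=s['image'];c=cloud(s)
hsv=cv2.cvtColor(im,cv2.COLOR_RGB2HSV)
def box(n,u0,u1,v0,v1,cond,z):
    m=np.zeros(im.shape[:2],bool);m[v0:v1,u0:u1]=cond[v0:v1,u0:u1]
    ys,xs=np.nonzero(m)
    P=np.array([pt(s,u,v,z)[:2] for u,v in zip(xs,ys)]).astype(np.float32)
    r=cv2.minAreaRect(P*1000);print(n,len(P),r,np.median(c[m][:,2]))
H,S,V=[hsv[:,:,i] for i in range(3)]
box('sticktop',355,395,170,210,(S>200)&(V>225)&(H<25),0.096)
box('stand',340,395,165,220,(V<70),0.04)
box('sled',165,225,175,220,(S>120)&(H<30)&(V>100),0.034)
box('bed',150,320,120,240,~((H>35)&(H<90)&(S>60)),0.004)
box('conn',215,240,120,145,(S>120)&(H<35),0.025)
o=s['obs'];print(o['joint_pos'])
```

```text
sticktop 117 ((517.5509033203125, -336.9052734375), (22.19964599609375, 32.17555618286133), 87.63236236572266) 0.09546834397544779
stand 704 ((514.92138671875, -333.3155212402344), (84.04468536376953, 83.59810638427734), 68.98482513427734) 0.03895147317820108
sled 914 ((512.3908081054688, 112.65853881835938), (102.76959228515625, 97.57012176513672), 16.580320358276367) 0.03349346989734259
bed 10769 ((548.7562866210938, 15.22418212890625), (288.1202087402344, 362.2160949707031), 11.20659065246582) 0.00438442429746877
conn 130 ((666.5025024414062, 35.085060119628906), (33.24159622192383, 31.75421714782715), 1.6264451742172241) 0.011007528002238032
[-4.80081503e+01  2.05764223e+01  6.53854196e-01 -1.14336523e-02
 -7.01371257e+01 -1.65046786e+01]
```

Run:
```python
from h import *
o=monitor.get_obs();M=R.from_euler('xyz',o['orientation'],degrees=True).as_matrix();print(M.round(3))
s=snap('wrist');print(np.array(s['hand_eye']).round(3))
print((np.array([0.517,-0.335,0.2])-o['tool_pos'])/0.06)
```

```text
[[-0.    -0.43   0.903]
 [ 0.001  0.903  0.43 ]
 [-1.     0.001 -0.   ]]
[[ 0.     0.273 -0.962 -0.159]
 [ 1.    -0.001 -0.     0.001]
 [-0.001 -0.962 -0.273 -0.073]
 [ 0.     0.     0.     1.   ]]
[ 3.77827485  4.56914352 -0.4355019 ]
```

```bash
python3 -m crank '[{"linear":[0.63,0.76,-0.05],"rot":[0,0,-0.93],"hand":1},{"linear":[0.63,0.76,-0.05],"rot":[0,0,-0.93],"hand":1},{"linear":[0.63,0.76,-0.05],"rot":[0,0,-0.93],"hand":1},{"linear":[0.63,0.76,-0.05],"rot":[0,0,-0.93],"hand":1},{"linear":[0.63,0.76,-0.05],"rot":[0,0,-0.93],"hand":1},{"linear":[0.63,0.76,-0.05],"rot":[0,0,-0.93],"hand":1},{"linear":[0,0,0],"rot":[0,0,0],"hand":1}]'
python3 - <<'E'
from h import *
s=snap('wrist','pics/w1.png');o=s['obs'];M=R.from_euler('xyz',o['orientation'],degrees=True).as_matrix();print(M.round(3))
E
```

```text
clock: 1.18
tool_pos: [0.5221, -0.3272, 0.207]
orientation: [62.1, 90.0, 58.6]
force: [-0.6, -0.5, 1.1]
opening: 0.0877
[[ 0.     0.061  0.998]
 [ 0.001  0.998 -0.061]
 [-1.     0.001  0.   ]]
```

View pics/w1.png

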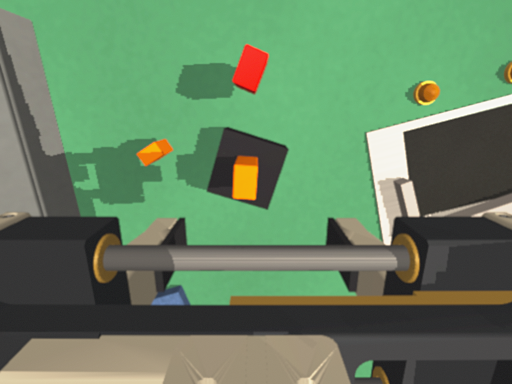

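Run:
```python
from h import *
s=snap('wrist');im=s['image'];c=cloud(s)
hsv=cv2.cvtColor(im,cv2.COLOR_RGB2HSV);H,S,V=[hsv[:,:,i] for i in range(3)]
def box(n,u0,u1,v0,v1,cond,z):
    m=np.zeros(im.shape[:2],bool);m[v0:v1,u0:u1]=cond[v0:v1,u0:u1]
    ys,xs=np.nonzero(m);P=np.array([pt(s,u,v,z)[:2] for u,v in zip(xs,ys)]).astype(np.float32)
    print(n,len(P),cv2.minAreaRect(P*1000),np.median(c[m],axis=0).round(4))
box('top',225,270,150,205,(S>150)&(H<30)&(V>100)&(c[:,:,2]>0.09),0.096)
box('stand',200,295,120,212,((V<75)|((S>150)&(H<30)))&(c[:,:,2]>.03)&(c[:,:,2]<.05),0.04)
a=cv2.resize(im[120:215,195:295],None,fx=6,fy=6,interpolation=cv2.INTER_CUBIC);cv2.imwrite('pics/w1c.png',a[:,:,::-1])
```

```text
top 823 ((518.7537231445312, -337.6822509765625), (24.767114639282227, 36.98659133911133), 82.8529052734375) [ 0.5176 -0.3378  0.0972]
stand 3117 ((518.5243530273438, -337.7338562011719), (78.35631561279297, 79.83354949951172), 69.09741973876953) [ 0.5099 -0.3335  0.0414]
```

View pics/w1c.png

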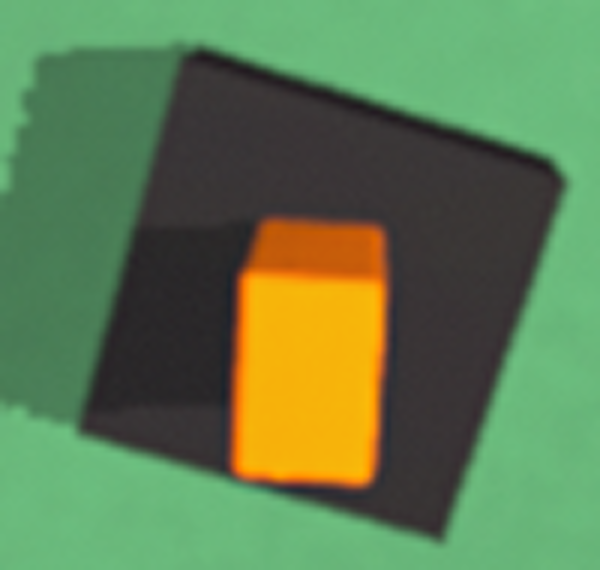

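```bash
python3 -m crank '[{"linear":[-0.06,-0.17,-0.6],"rot":[0,0,-0.64],"hand":1},{"linear":[0,0,-0.6],"rot":[0,0,0],"hand":1},{"linear":[0,0,-0.6],"rot":[0,0,0],"hand":1},{"linear":[0,0,-0.2],"rot":[0,0,0],"hand":1},{"linear":[0,0,0],"rot":[0,0,0],"hand":1}]'
python3 - <<'E'
from h import *
s=snap('wrist','pics/w2.png');o=s['obs'];M=R.from_euler('xyz',o['orientation'],degrees=True).as_matrix();print(M.round(3))
E
```

```text
clock: 1.9
tool_pos: [0.5134, -0.346, 0.0868]
orientation: [-24.2, 89.8, -31.3]
force: [-0.2, 0.4, 0.5]
opening: 0.0877
[[ 0.003  0.124  0.992]
 [-0.002  0.992 -0.124]
 [-1.    -0.002  0.003]]
```

View pics/w2.png

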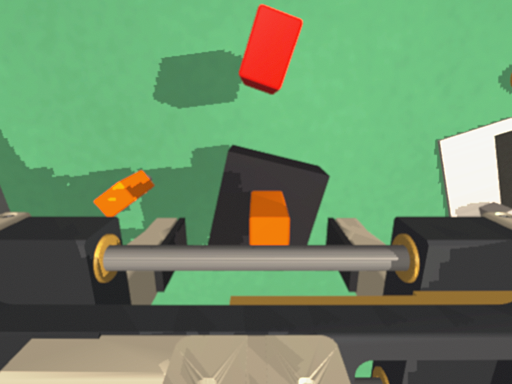

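```bash
python3 -m crank '[{"linear":[0.09,0.14,-0.35],"rot":[0,0,0],"hand":1},{"linear":[0,0,-0.3],"rot":[0,0,0],"hand":1},{"linear":[0,0,0],"rot":[0,0,0],"hand":1},{"linear":[0,0,0],"rot":[0,0,0],"hand":1}]'
```

```text
clock: 2.45
tool_pos: [0.5221, -0.3398, 0.0529]
orientation: [-18.5, 89.3, -25.6]
force: [0.6, -0.4, -0.3]
opening: 0.0875
```

```bash
python3 -m crank '[{"linear":[-0.05,0.03,-0.13],"rot":[0,0,0],"hand":1},{"linear":[0,0,0],"rot":[0,0,0],"hand":1}]'
cat >> h.py <<'E'
def tilt():
    """rotvec (deg) needed to bring tool x to straight down + yaw of tool y"""
    o=monitor.get_obs();M=R.from_euler('xyz',o['orientation'],degrees=True).as_matrix()
    t=np.degrees(np.cross(M[:,0],[0,0,-1]));return t.round(2),round(float(np.degrees(np.arctan2(M[1,1],M[0,1]))),2),o['tool_pos'].round(4),o['force'].round(2),o['moment'].round(3),round(float(o['clock']),2)
E
python3 -c "
from h import *
print(tilt())"
```

```text
clock: 2.7
tool_pos: [0.5193, -0.3382, 0.0457]
orientation: [-17.7, 89.2, -24.8]
force: [-0.1, 0.3, 0.8]
opening: 0.0877
(array([0.35, 0.76, 0.  ]), 82.9, array([ 0.5193, -0.3382,  0.0457]), array([-0.07,  0.25,  0.84]), array([-0.042,  0.028,  0.03 ]), 2.7)
```

Position is right; fix the small tilt and close.

```bash
python3 -m crank '[{"linear":[0,0,0],"rot":[0.07,0.15,0],"hand":1},{"linear":[0,0,0],"rot":[0,0,0],"hand":0},{"linear":[0,0,0],"rot":[0,0,0],"hand":0},{"linear":[0,0,0],"rot":[0,0,0],"hand":0},{"linear":[0,0,0],"rot":[0,0,0],"hand":0},{"linear":[0,0,0],"rot":[0,0,0],"hand":0},{"linear":[0,0,0],"rot":[0,0,0],"hand":0}]'
python3 -c "
from h import *
print(tilt())"
```

```text
clock: 3.58
tool_pos: [0.5197, -0.3384, 0.0463]
orientation: [103.3, 90.0, 96.2]
force: [1.0, 0.2, -0.5]
opening: 0.0333
(array([-0., -0., -0.]), 82.91, array([ 0.5197, -0.3384,  0.0463]), array([ 1.03,  0.17, -0.49]), array([-0.   , -0.022,  0.095]), 3.58)
```

```bash
python3 -m crank '[{"linear":[0,0,0],"rot":[0,0,0],"hand":0},{"linear":[0,0,0],"rot":[0,0,0],"hand":0},{"linear":[0,0,0],"rot":[0,0,0],"hand":0}]'
python3 -c "
from h import *
print(tilt())"
```

```text
clock: 3.95
tool_pos: [0.5196, -0.3384, 0.0463]
orientation: [168.6, 90.0, 161.5]
force: [-0.0, 0.2, 0.4]
opening: 0.0241
(array([-0., -0., -0.]), 82.91, array([ 0.5196, -0.3384,  0.0463]), array([-0.01,  0.2 ,  0.38]), array([-0.05 , -0.053, -0.05 ]), 3.95)
```

```bash
python3 -m crank '[{"linear":[0,0,0.3],"rot":[0,0,0],"hand":0},{"linear":[0,0,0.4],"rot":[0,0,0],"hand":0},{"linear":[0,0,0.6],"rot":[0,0,0],"hand":0},{"linear":[0,0,0.6],"rot":[0,0,0],"hand":0},{"linear":[0,0,0.1],"rot":[0,0,0],"hand":0}]'
python3 -c "
from h import *
print(tilt());snap('wrist','pics/w3.png')"
```

```text
clock: 4.58
tool_pos: [0.5187, -0.3383, 0.1737]
orientation: [-132.0, 90.0, -139.1]
force: [1.0, -0.3, -1.7]
opening: 0.0238
(array([ 0.02, -0.02,  0.  ]), 82.92, array([ 0.5187, -0.3383,  0.1737]), array([ 1.  , -0.28, -1.7 ]), array([-0.036, -0.086, -0.058]), 4.58)
```

View pics/w3.png

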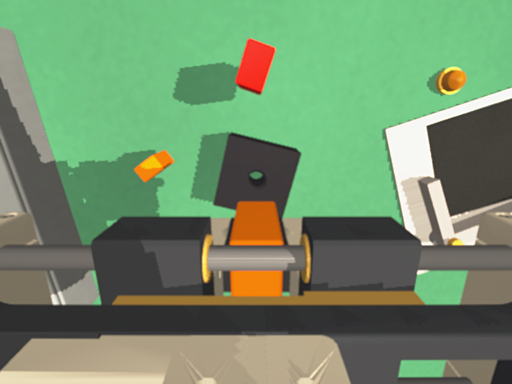

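```bash
python3 -m crank '[{"linear":[0.2,0.9,0.2],"rot":[0,0,0],"hand":0},{"linear":[0.3,0.9,0.1],"rot":[0,0,0],"hand":0},{"linear":[0.3,0.9,0.1],"rot":[0,0,0],"hand":0},{"linear":[0.3,0.9,0],"rot":[0,0,0],"hand":0},{"linear":[0.3,0.9,0],"rot":[0,0,0],"hand":0},{"linear":[0.2,0.8,0],"rot":[0,0,0],"hand":0},{"linear":[0.1,0.7,0],"rot":[0,0,0],"hand":0},{"linear":[0,0.3,0],"rot":[0,0,0],"hand":0},{"linear":[0,0,0],"rot":[0,0,0],"hand":0}]'
python3 -c "
from h import *
print(tilt());snap('wrist','pics/w4.png')"
```

```text
clock: 5.75
tool_pos: [0.6164, 0.0516, 0.1918]
orientation: [-174.3, 89.3, 178.4]
force: [-0.0, -0.3, -1.8]
opening: 0.0236
(array([-0.02, -0.71, -0.  ]), 82.69, array([0.6164, 0.0516, 0.1918]), array([-0.04, -0.29, -1.81]), array([-0.142, -0.083,  0.034]), 5.75)
```

View pics/w4.png

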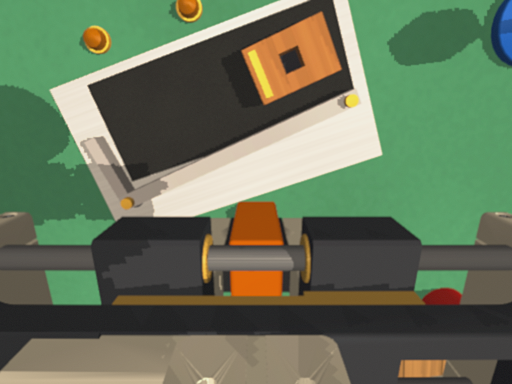

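Run:
```python
from h import *
s=snap('wrist');im=s['image'];np.save('s4.npy',s,allow_pickle=True)
cv2.imwrite('pics/w4a.png',cv2.resize(im[120:215,75:225],None,fx=5,fy=5,interpolation=cv2.INTER_CUBIC)[:,:,::-1])
cv2.imwrite('pics/w4b.png',cv2.resize(im[0:115,225:375],None,fx=5,fy=5,interpolation=cv2.INTER_CUBIC)[:,:,::-1])
```

```text
(no output)
```

View pics/w4a.png

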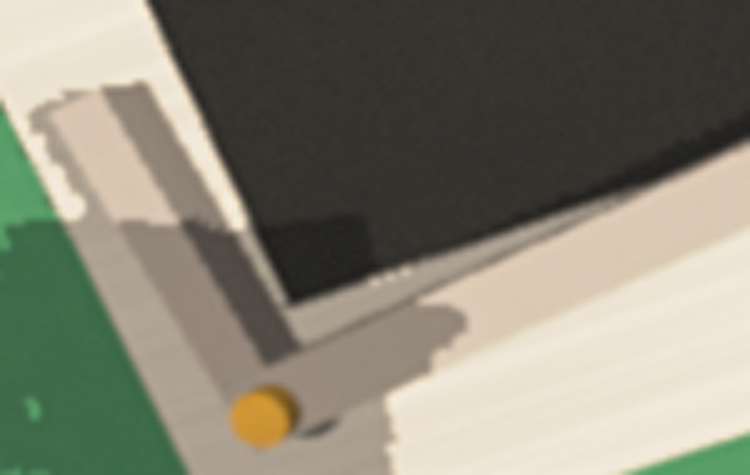

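View pics/w4b.png

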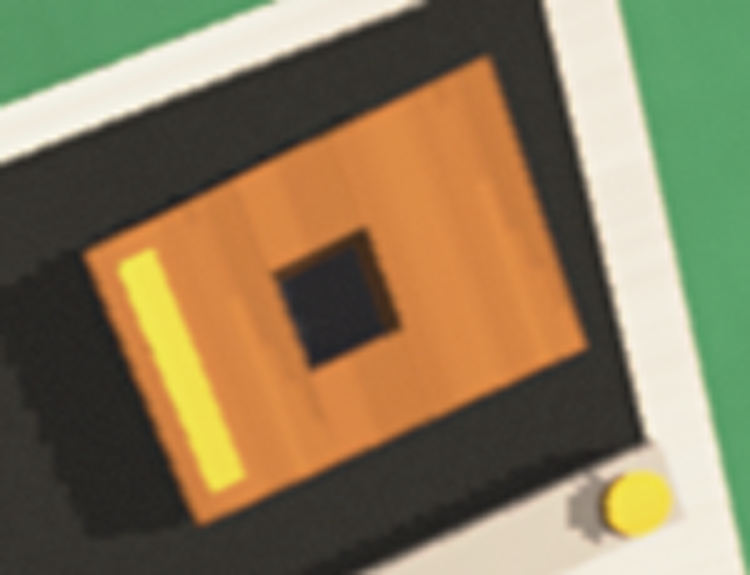

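Run:
```python
from h import *
s=np.load('s4.npy',allow_pickle=True).item()
A=lambda x,y,z:pt(s,75+x/5-.4,120+y/5-.4,z)[:2]
B=lambda x,y,z:pt(s,225+x/5-.4,y/5-.4,z)[:2]
C=np.array([B(*p,.034) for p in [(85,252),(490,55),(588,348),(203,525)]])
print('sled',C.round(4),C.mean(0).round(4)); 
print('len',[np.linalg.norm(C[i]-C[(i+1)%4]).round(4) for i in range(4)])
d=(C[0]-C[1]+C[3]-C[2]);print('sled x ang',np.degrees(np.arctan2(d[1],d[0])))
P=np.array([B(*p,.034) for p in [(275,272),(366,230),(400,327),(312,368)]]);print('pocket',P.mean(0).round(4),[np.linalg.norm(P[i]-P[(i+1)%4]).round(4) for i in range(4)])
Rl=np.array([B(645,445,.027),B(360,572,.027),A(740,145,.027),A(600,205,.027),A(415,300,.027)])
S=np.array([A(105,90,.027),A(185,222,.027)])
l=cv2.fitLine(Rl.astype(np.float32),cv2.DIST_L2,0,1e-4,1e-4).ravel();print(Rl.round(4),l)
dd=l[:2]*(-1 if l[1]>0 else 1);n=np.array([-dd[1],dd[0]])
print('rail dir ang',np.degrees(np.arctan2(dd[1],dd[0])),'res',((Rl-l[2:])@n*1000).round(2))
sv=S[1]-S[0];print('stop ang',np.degrees(np.arctan2(sv[1],sv[0])),S)
t=((S.mean(0)-l[2:])@dd);home=l[2:]+t*dd;print('home',home,'A corner',A(265,365,.027))
print('sled origin in rail frame: back',(C.mean(0)-home)@dd,'side',(C.mean(0)-home)@n,'n',n,'d',dd)
print(s['obs']['tool_pos'])
```

```text
sled [[0.4798 0.0538]
 [0.4537 0.1412]
 [0.5121 0.1584]
 [0.5379 0.072 ]] [0.4959 0.1064]
len [np.float64(0.0912), np.float64(0.0609), np.float64(0.0902), np.float64(0.0609)]
sled x ang -73.3935337860066
pocket [0.4958 0.1061] [np.float64(0.0207), np.float64(0.0206), np.float64(0.0203), np.float64(0.0208)]
[[ 0.5332  0.1723]
 [ 0.5525  0.1066]
 [ 0.5808  0.0165]
 [ 0.5907 -0.0189]
 [ 0.608  -0.068 ]] [ 0.29545975 -0.95535517  0.5730429   0.0417089 ]
rail dir ang -72.81489 res [ 0.52 -0.41 -0.02 -1.05  0.96]
stop ang 17.597845386311405 [[ 0.54917293 -0.12904804]
 [ 0.58208172 -0.11861012]]
home [ 0.61912181 -0.107285  ] A corner [ 0.61942125 -0.10836258]
sled origin in rail frame: back -0.24052766756228394 side -0.05459515196566052 n [0.95535517 0.29545975] d [ 0.29545975 -0.95535517]
[0.61631904 0.05088511 0.19181054]
```

```bash
python3 -c "
from h import *
print(monitor.get_obs()['joint_pos'].round(1))"
python3 -m crank '[{"linear":[-0.14,0.06,0],"rot":[0,-0.14,0.99],"hand":0},{"linear":[-0.14,0.06,0],"rot":[0,0,0.99],"hand":0},{"linear":[-0.14,0.06,0],"rot":[0,0,0.99],"hand":0},{"linear":[-0.14,0.06,0],"rot":[0,0,0.99],"hand":0},{"linear":[-0.14,0.06,0],"rot":[0,0,0.99],"hand":0}]'
python3 -c "
from h import *
print(tilt(),monitor.get_obs()['joint_pos'].round(1))"
```

```text
[  22.5   17.1   -8.9   -0.3  -64.7 -119.8]
clock: 6.48
tool_pos: [0.5723, 0.0609, 0.1916]
orientation: [-137.0, 89.9, -119.4]
force: [0.0, 0.1, -0.6]
opening: 0.024
(array([ 0.08, -0.05,  0.  ]), 107.6, array([0.5723, 0.0609, 0.1916]), array([ 0.02,  0.05, -0.64]), array([ 0.025, -0.052,  0.022]), 6.47) [ 25.6  12.7 -15.    0.1 -62.3 -98. ]
```

```bash
python3 -m crank '[{"linear":[-0.14,0.08,0],"rot":[0,0,0.99],"hand":0},{"linear":[-0.14,0.08,0],"rot":[0,0,0.99],"hand":0},{"linear":[-0.14,0.08,-0.2],"rot":[0,0,0.99],"hand":0},{"linear":[-0.14,0.08,-0.3],"rot":[0,0,0.99],"hand":0},{"linear":[-0.14,0.08,-0.3],"rot":[0,0,0.99],"hand":0},{"linear":[-0.14,0.08,-0.3],"rot":[0,0,0.99],"hand":0},{"linear":[-0.14,0.08,-0.2],"rot":[0,0,0.99],"hand":0},{"linear":[-0.14,0.08,-0.1],"rot":[0,0,0.99],"hand":0},{"linear":[-0.12,0.08,0],"rot":[0,0,0.9],"hand":0},{"linear":[0,0,0],"rot":[0,0,0],"hand":0}]'
python3 -c "
from h import *
print(tilt(),monitor.get_obs()['joint_pos'].round(1))
s=snap('wrist','pics/w5.png');s=snap('scene','pics/s5.png');s=snap('top','pics/t5.png')"
```

```text
clock: 7.72
tool_pos: [0.494, 0.0904, 0.1068]
orientation: [-87.3, 89.9, -25.1]
force: [0.4, 0.3, -0.3]
opening: 0.0241
(array([0.03, 0.06, 0.  ]), 152.15, array([0.494 , 0.0904, 0.1068]), array([ 0.43,  0.32, -0.26]), array([0.039, 0.019, 0.01 ]), 7.72) [ 32.9  11.  -30.2   0.1 -48.9 -60.8]
```

View pics/w5.png

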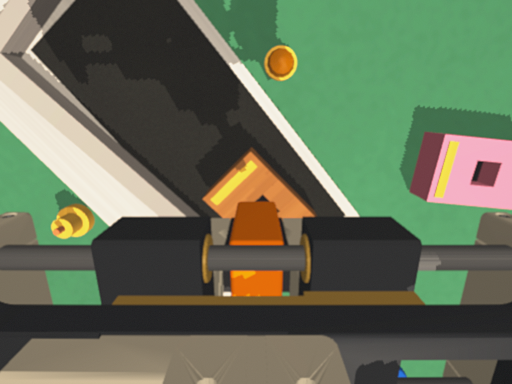

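View pics/s5.png

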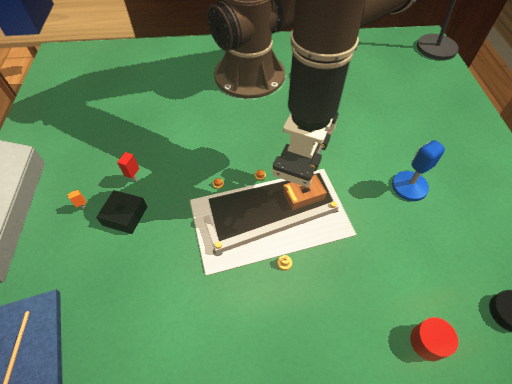

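```bash
python3 -m crank '[{"linear":[0.05,0.27,-0.2],"rot":[0,0,0],"hand":0},{"linear":[0,0,0],"rot":[0,0,0],"hand":0}]'
python3 -c "
from h import *
print(tilt())
s=snap('scene','pics/s6.png');cv2.imwrite('pics/s6c.png',cv2.resize(s['image'][120:230,240:370],None,fx=6,fy=5.4,interpolation=cv2.INTER_CUBIC)[:,:,::-1])"
```

```text
clock: 8.12
tool_pos: [0.4986, 0.1076, 0.0943]
orientation: [-58.2, 89.9, 3.7]
force: [-0.6, -0.5, -1.1]
opening: 0.0238
(array([-0.01,  0.13,  0.  ]), 151.91, array([0.4986, 0.1076, 0.0943]), array([-0.61, -0.53, -1.13]), array([-0.027,  0.107,  0.037]), 8.12)
```

View pics/s6c.png

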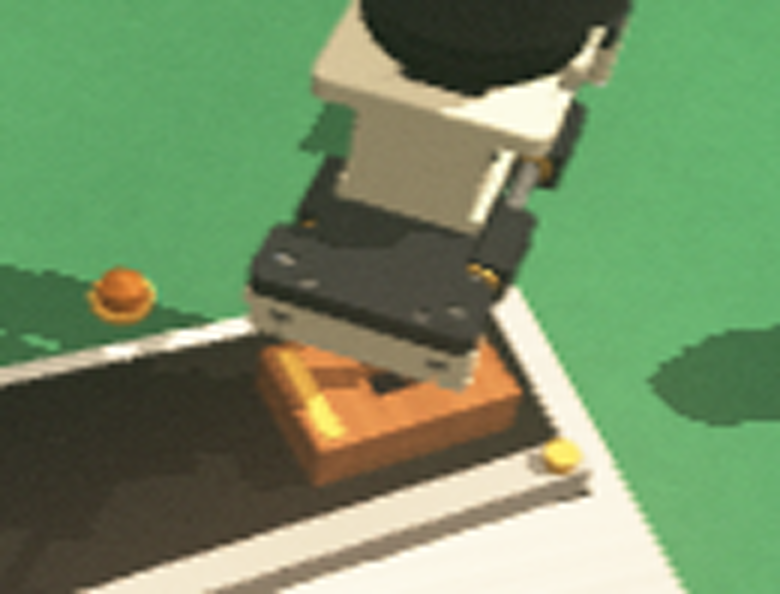

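```bash
python3 -m crank '[{"linear":[-0.03,-0.01,-0.2],"rot":[0,0,0],"hand":0},{"linear":[0,0,-0.1],"rot":[0,0,0],"hand":0},{"linear":[0,0,0],"rot":[0,0,0],"hand":0}]'
```

```text
clock: 8.55
tool_pos: [0.4964, 0.1065, 0.075]
orientation: [-74.7, 89.9, -12.8]
force: [0.2, -0.4, -1.7]
opening: 0.0238
```

```bash
python3 -m crank '[{"linear":[0,0,-0.08],"rot":[0,0,0],"hand":0},{"linear":[0,0,0],"rot":[0,0,0],"hand":0}]'
```

```text
clock: 8.8
tool_pos: [0.4964, 0.1065, 0.0699]
orientation: [-75.3, 89.9, -13.3]
force: [-0.2, -0.2, -1.4]
opening: 0.0236
```

```bash
python3 -m crank '[{"linear":[0,0,-0.08],"rot":[0,0,0],"hand":0},{"linear":[0,0,0],"rot":[0,0,0],"hand":0}]'
```

```text
clock: 9.05
tool_pos: [0.4966, 0.1066, 0.065]
orientation: [-64.1, 89.9, -2.2]
force: [1.3, -0.4, -0.8]
opening: 0.0239
```

```bash
python3 -m crank '[{"linear":[0,0,-0.07],"rot":[0,0,0],"hand":0},{"linear":[0.1,0.03,0],"rot":[0,0,0],"hand":0},{"linear":[0.05,0.015,0],"rot":[0,0,0],"hand":0},{"linear":[0,0,0],"rot":[0,0,0],"hand":0}]'
python3 -c "
from h import *
print(tilt())"
```

```text
clock: 9.55
tool_pos: [0.5052, 0.1088, 0.0602]
orientation: [-153.8, 89.9, -92.0]
force: [-0.7, 0.0, -0.5]
opening: 0.0239
(array([ 0.07, -0.  ,  0.  ]), 151.89, array([0.5052, 0.1088, 0.0602]), array([-0.71,  0.04, -0.48]), array([-0.05 ,  0.444,  0.004]), 9.55)
```

```bash
python3 -m crank '[{"linear":[0.06,0.02,0],"rot":[0,0,0],"hand":0},{"linear":[0.06,0.02,0],"rot":[0,0,0],"hand":0},{"linear":[0.06,0.02,0],"rot":[0,0,0],"hand":0}]'
python3 -c "
from h import *
print(tilt())
for i in range(4): eyes.snapshot('top'); print(tilt()[3:])"
```

```text
clock: 9.93
tool_pos: [0.5154, 0.1119, 0.0601]
orientation: [166.6, 89.8, -131.5]
force: [-3.3, -1.6, 0.2]
opening: 0.0241
(array([ 0.13, -0.12,  0.  ]), 151.88, array([0.5154, 0.1119, 0.0601]), array([-3.34, -1.57,  0.2 ]), array([-0.39 ,  1.236,  0.042]), 9.93)
(array([-1.02, -0.27, -1.06]), array([-0.337,  0.54 ,  0.015]), 9.97)
(array([-1.41, -0.99, -0.7 ]), array([-0.311,  0.494, -0.029]), 10.03)
(array([-1.55, -1.88, -1.62]), array([-0.149,  0.366,  0.062]), 10.07)
(array([-0.54, -1.17, -1.66]), array([-0.129,  0.281,  0.032]), 10.12)
```

```bash
python3 -m crank '[{"linear":[0.05,0.015,0],"rot":[0,0,0],"hand":0},{"linear":[0.05,0.015,0],"rot":[0,0,0],"hand":0}]'
python3 -c "
from h import *
print(tilt())
s=snap('top');print(tilt()[2:]);cv2.imwrite('pics/t7.png',cv2.resize(s['image'][120:240,150:315],None,fx=4.8,fy=4.8,interpolation=cv2.INTER_CUBIC)[:,:,::-1])"
```

```text
clock: 10.38
tool_pos: [0.5216, 0.1139, 0.0601]
orientation: [168.7, 89.9, -129.5]
force: [-2.9, -0.2, 1.2]
opening: 0.024
(array([ 0.11, -0.09,  0.  ]), 151.88, array([0.5216, 0.1139, 0.0601]), array([-2.87, -0.16,  1.16]), array([-0.254,  1.33 , -0.034]), 10.38)
(array([0.522 , 0.114 , 0.0601]), array([-0.6 , -1.05, -0.03]), array([-0.288,  0.787,  0.056]), 10.43)
```

View pics/t7.png

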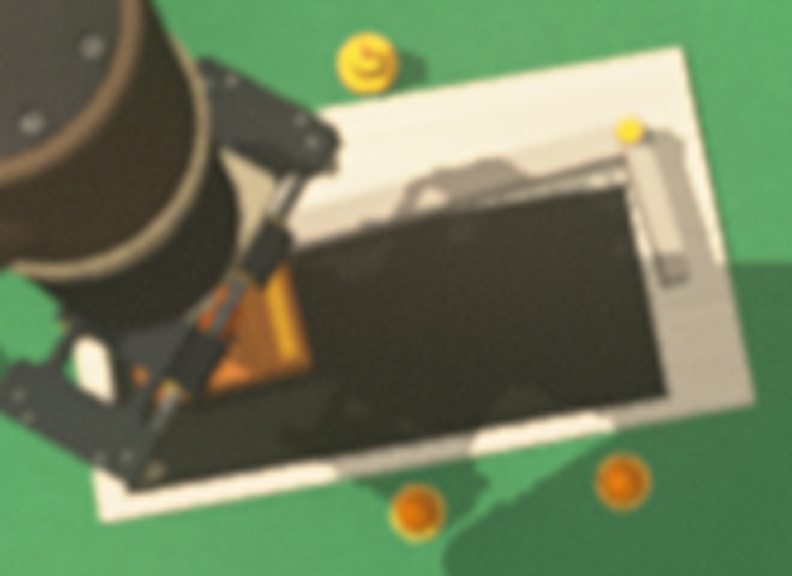

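```bash
python3 -m crank '[{"linear":[0.03,0.01,0],"rot":[0,0,0],"hand":0}]'
python3 -c "
from h import *
print(tilt())"
python3 -m crank '[{"linear":[0.03,0.01,0],"rot":[0,0,0],"hand":0}]'
python3 -c "
from h import *
print(tilt())
s=snap('scene');print(tilt()[2:]);cv2.imwrite('pics/s7c.png',cv2.resize(s['image'][150:230,240:370],None,fx=6,fy=6,interpolation=cv2.INTER_CUBIC)[:,:,::-1])"
```

```text
clock: 10.55
tool_pos: [0.5237, 0.1145, 0.06]
orientation: [167.9, 89.8, -130.3]
force: [-3.4, 0.9, -0.5]
opening: 0.0241
(array([ 0.12, -0.1 ,  0.  ]), 151.88, array([0.5237, 0.1145, 0.06  ]), array([-3.37,  0.88, -0.48]), array([-0.359,  1.279, -0.023]), 10.55)
clock: 10.68
tool_pos: [0.5252, 0.1149, 0.06]
orientation: [163.3, 89.8, -134.8]
force: [-4.0, -1.9, 1.8]
opening: 0.0242
(array([ 0.15, -0.15,  0.  ]), 151.87, array([0.5252, 0.1149, 0.06  ]), array([-4.  , -1.91,  1.82]), array([-0.619,  1.736,  0.021]), 10.68)
(array([0.5254, 0.115 , 0.0599]), array([-2.14, -1.27,  0.37]), array([-0.653,  1.362, -0.005]), 10.72)
```

View pics/s7c.png

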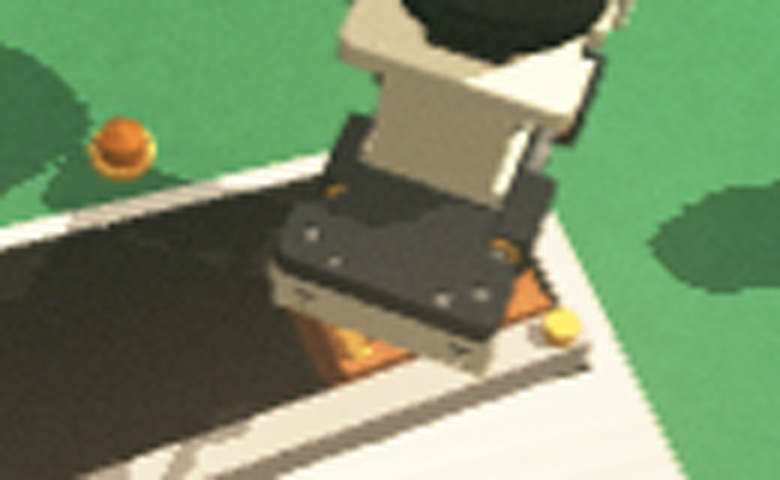

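```bash
python3 -m crank '[{"linear":[0.03,0.01,0],"rot":[0,0,0],"hand":0}]'
python3 -c "
from h import *
print(tilt())"
python3 -m crank '[{"linear":[0.03,0.01,0],"rot":[0,0,0],"hand":0}]'
python3 -c "
from h import *
print(tilt());eyes.snapshot('scene');print(tilt()[3:])"
```

```text
clock: 10.85
tool_pos: [0.5258, 0.1149, 0.0596]
orientation: [153.9, 89.6, -144.2]
force: [-9.6, -1.8, 3.1]
opening: 0.0239
(array([ 0.22, -0.3 ,  0.  ]), 151.84, array([0.5258, 0.1149, 0.0596]), array([-9.64, -1.79,  3.06]), array([-0.529,  3.747,  0.   ]), 10.85)
clock: 10.98
tool_pos: [0.5259, 0.1147, 0.0591]
orientation: [149.4, 89.4, -148.8]
force: [-7.7, -1.5, 3.4]
opening: 0.0235
(array([ 0.29, -0.48,  0.  ]), 151.81, array([0.5259, 0.1147, 0.0591]), array([-7.67, -1.45,  3.4 ]), array([-0.538,  3.296, -0.067]), 10.97)
(array([-8.1 , -1.44,  2.5 ]), array([-0.638,  3.124, -0.046]), 11.03)
```

```bash
python3 -m crank '[{"linear":[0.015,0.005,0.01],"rot":[0,0,0],"hand":0},{"linear":[0.015,0.005,0.01],"rot":[0,0,0],"hand":0}]'
python3 -c "
from h import *
print(tilt());eyes.snapshot('scene');print(tilt()[3:])"
```

```text
clock: 11.28
tool_pos: [0.526, 0.1147, 0.0593]
orientation: [145.7, 89.2, -152.5]
force: [-4.6, -0.4, -4.2]
opening: 0.024
(array([ 0.36, -0.69,  0.  ]), 151.77, array([0.526 , 0.1147, 0.0593]), array([-4.56, -0.38, -4.22]), array([-0.229,  1.848, -0.028]), 11.28)
(array([-5.17, -0.68, -3.74]), array([-2.52e-01,  2.14e+00, -1.00e-03]), 11.32)
```

```bash
python3 -m crank '[{"linear":[0.02,-0.03,-0.01],"rot":[0.03,-0.07,0],"hand":0},{"linear":[0.025,-0.045,0],"rot":[0.03,-0.05,0],"hand":0}]'
python3 -c "
from h import *
print(tilt());eyes.snapshot('scene');print(tilt()[2:])"
```

```text
clock: 11.58
tool_pos: [0.5271, 0.1101, 0.058]
orientation: [136.0, 89.7, -162.3]
force: [-6.7, 1.7, 0.1]
opening: 0.0238
(array([ 0.08, -0.25,  0.  ]), 151.75, array([0.5271, 0.1101, 0.058 ]), array([-6.72,  1.71,  0.12]), array([0.554, 2.956, 0.027]), 11.57)
(array([0.5272, 0.1098, 0.058 ]), array([-4.64, -1.5 , -2.  ]), array([-0.285,  2.157,  0.06 ]), 11.62)
```

```bash
cat >> h.py <<'E'
HOME=np.array([0.6193,-0.1078]);th=np.radians(-72.7);dd=np.array([np.cos(th),np.sin(th)]);nn=np.array([-dd[1],dd[0]])
def fm(snapn=None):
    t,y,p,f,m,c=tilt();F=np.array([-m[1],m[0]])/0.40
    r=(p[:2]-HOME)
    print('t',c,'tilt',t[:2],'yaw',y,'along',round(r@dd*1000,1),'side',round(r@nn*1000,1),'z',p[2],'| M: press',round(-F@nn,1),'feed',round(-F@dd,1),'| F: press',round(-f[:2]@nn,1),'feed',round(-f[:2]@dd,1),'fz',f[2])
E
python3 -m crank '[{"linear":[0.028,-0.044,0],"rot":[0.01,-0.04,0],"hand":0},{"linear":[0.028,-0.044,0],"rot":[0,-0.02,0],"hand":0}]'
python3 -c "
from h import *
fm();eyes.snapshot('scene');fm()"
```

```text
clock: 11.88
tool_pos: [0.5284, 0.1058, 0.0579]
orientation: [82.6, 89.9, 144.3]
force: [-12.7, 7.0, 5.4]
opening: 0.0238
t 11.88 tilt [-0.08 -0.11] yaw 151.69 along -231.0 side -23.3 z 0.0579 | M: press 10.0 feed 10.8 | F: press 10.1 feed 10.5 fz 5.37
t 11.93 tilt [-0.08 -0.11] yaw 151.69 along -230.9 side -23.3 z 0.0579 | M: press 9.3 feed 8.8 | F: press 8.5 feed 8.7 fz 3.14
```

```bash
python3 -m crank '[{"linear":[0.02,-0.046,0],"rot":[0,0,0],"hand":0}]'
python3 -c "
from h import *
fm()"
python3 -m crank '[{"linear":[0.02,-0.046,0],"rot":[0,0,0],"hand":0}]'
python3 -c "
from h import *
fm()"
```

```text
clock: 12.05
tool_pos: [0.529, 0.1038, 0.0579]
orientation: [73.7, 89.8, 135.4]
force: [-8.1, 3.8, -0.5]
opening: 0.0241
t 12.05 tilt [-0.15 -0.15] yaw 151.68 along -228.9 side -23.3 z 0.0579 | M: press 6.3 feed 6.7 | F: press 6.6 feed 6.0 fz -0.54
clock: 12.18
tool_pos: [0.5296, 0.1018, 0.0579]
orientation: [69.6, 89.7, 131.3]
force: [-7.9, 4.5, 0.8]
opening: 0.024
t 12.18 tilt [-0.21 -0.19] yaw 151.67 along -226.8 side -23.3 z 0.0579 | M: press 6.9 feed 7.1 | F: press 6.2 feed 6.6 fz 0.79
```

```bash
python3 -m crank '[{"linear":[0.024,-0.062,0],"rot":[0,0,0],"hand":0},{"linear":[0.024,-0.062,0],"rot":[-0.02,-0.02,0],"hand":0},{"linear":[0.024,-0.062,0],"rot":[-0.02,-0.02,0],"hand":0}]'
python3 -c "
from h import *
fm()"
```

```text
clock: 12.55
tool_pos: [0.5322, 0.0929, 0.0579]
orientation: [52.9, 89.8, 114.5]
force: [-7.8, 4.6, 2.1]
opening: 0.0239
t 12.55 tilt [-0.19 -0.09] yaw 151.65 along -217.5 side -23.5 z 0.0579 | M: press 7.0 feed 7.2 | F: press 6.1 feed 6.7 fz 2.12
```

```bash
python3 -m crank '[{"linear":[0.028,-0.075,0],"rot":[-0.02,-0.02,0],"hand":0},{"linear":[0.028,-0.075,0],"rot":[-0.02,-0.02,0],"hand":0},{"linear":[0.028,-0.075,0],"rot":[-0.02,-0.02,0],"hand":0},{"linear":[0.028,-0.075,0],"rot":[-0.02,-0.02,0],"hand":0}]'
python3 -c "
from h import *
fm();s=snap('scene');fm();cv2.imwrite('pics/s8c.png',cv2.resize(s['image'][150:260,185:360],None,fx=4.5,fy=4.5,interpolation=cv2.INTER_CUBIC)[:,:,::-1]);s=snap('wrist','pics/w8.png')"
```

```text
clock: 13.05
tool_pos: [0.5368, 0.0778, 0.0579]
orientation: [-54.9, 89.8, 6.7]
force: [-8.6, 4.8, 1.8]
opening: 0.0243
t 13.05 tilt [-0.02  0.18] yaw 151.61 along -201.7 side -23.6 z 0.0579 | M: press 6.9 feed 7.4 | F: press 6.8 feed 7.1 fz 1.76
t 13.1 tilt [-0.01  0.18] yaw 151.61 along -201.3 side -23.6 z 0.0579 | M: press 6.5 feed 5.4 | F: press 6.2 feed 5.9 fz 0.96
```

View pics/s8c.png

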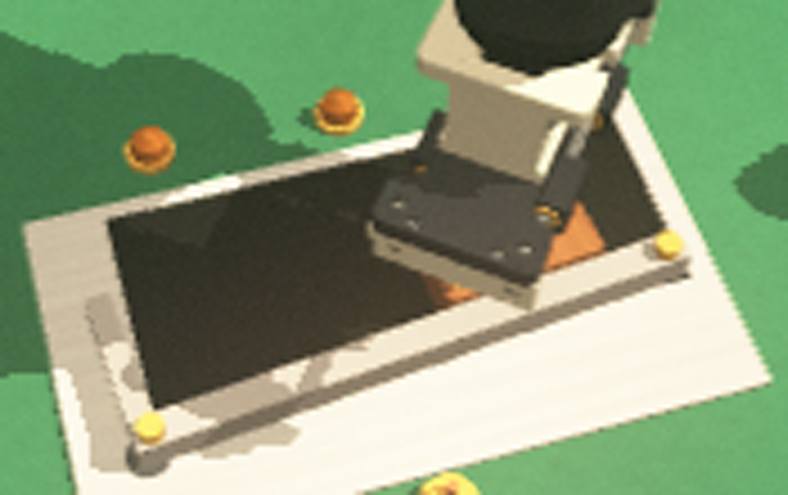

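View pics/w8.png

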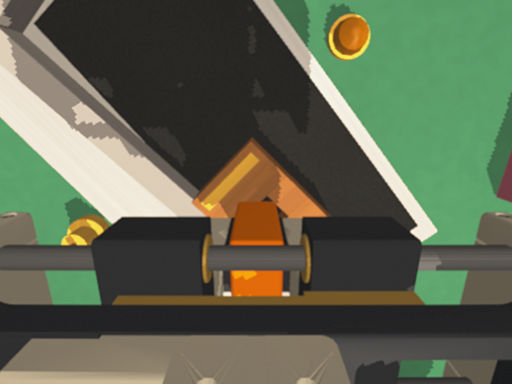

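```bash
python3 -m crank '[{"linear":[0.026,-0.075,0],"rot":[0,-0.01,0],"hand":0},{"linear":[0.027,-0.075,0],"rot":[0,0,0],"hand":0},{"linear":[0.027,-0.075,0],"rot":[0,0,0],"hand":0},{"linear":[0.027,-0.075,0],"rot":[0,0,0],"hand":0}]'
python3 -c "
from h import *
fm()"
```

```text
clock: 13.65
tool_pos: [0.5416, 0.0622, 0.0579]
orientation: [1.0, 89.7, 62.6]
force: [-8.4, 5.4, 0.7]
opening: 0.0239
t 13.65 tilt [-0.22  0.12] yaw 151.59 along -185.4 side -23.6 z 0.0579 | M: press 6.4 feed 6.9 | F: press 6.5 feed 7.7 fz 0.68
```

```bash
python3 -m crank '[{"linear":[0.026,-0.075,0],"rot":[-0.02,0,0],"hand":0},{"linear":[0.026,-0.075,0],"rot":[-0.02,0,0],"hand":0},{"linear":[0.026,-0.075,0],"rot":[-0.02,0.01,0],"hand":0},{"linear":[0.026,-0.075,0],"rot":[-0.02,0.01,0],"hand":0},{"linear":[0.026,-0.075,0],"rot":[-0.01,0,0],"hand":0}]'
python3 -c "
from h import *
fm()"
```

```text
clock: 14.28
tool_pos: [0.5477, 0.0427, 0.0579]
orientation: [103.1, 89.9, 164.6]
force: [-7.6, 4.4, 1.4]
opening: 0.0238
t 14.28 tilt [-0.03 -0.1 ] yaw 151.56 along -165.0 side -23.6 z 0.0579 | M: press 6.0 feed 6.8 | F: press 5.9 feed 6.5 fz 1.42
```

```bash
python3 -m crank '[{"linear":[0.026,-0.075,0],"rot":[-0.01,0,0],"hand":0},{"linear":[0.026,-0.075,0],"rot":[-0.01,0,0],"hand":0},{"linear":[0.026,-0.075,0],"rot":[-0.01,-0.01,0],"hand":0},{"linear":[0.026,-0.075,0],"rot":[-0.01,-0.01,0],"hand":0},{"linear":[0.026,-0.075,0],"rot":[-0.01,0,0],"hand":0}]'
python3 -c "
from h import *
fm()"
```

```text
clock: 14.9
tool_pos: [0.5538, 0.0231, 0.0579]
orientation: [109.5, 89.9, 171.0]
force: [-7.1, 4.4, 1.4]
opening: 0.0238
t 14.9 tilt [-0.02 -0.12] yaw 151.53 along -144.5 side -23.6 z 0.0579 | M: press 5.6 feed 6.4 | F: press 5.5 feed 6.3 fz 1.37
```

```bash
python3 -m crank '[{"linear":[0.026,-0.075,0],"rot":[-0.01,0,0],"hand":0},{"linear":[0.026,-0.075,0],"rot":[-0.01,0,0],"hand":0},{"linear":[0.026,-0.075,0],"rot":[-0.01,-0.01,0],"hand":0},{"linear":[0.026,-0.075,0],"rot":[-0.01,-0.01,0],"hand":0},{"linear":[0.026,-0.075,0],"rot":[-0.01,0,0],"hand":0}]'
python3 -c "
from h import *
fm()"
```

```text
clock: 15.52
tool_pos: [0.5598, 0.0034, 0.0579]
orientation: [120.1, 89.8, -178.4]
force: [-6.5, 4.3, 1.1]
opening: 0.024
t 15.53 tilt [ 0.   -0.16] yaw 151.51 along -123.9 side -23.7 z 0.0579 | M: press 5.3 feed 6.3 | F: press 4.9 feed 6.0 fz 1.1
```

```bash
python3 -m crank '[{"linear":[0.027,-0.075,0],"rot":[0,-0.01,0],"hand":0},{"linear":[0.027,-0.075,0],"rot":[-0.01,-0.01,0],"hand":0},{"linear":[0.027,-0.075,0],"rot":[-0.01,-0.01,0],"hand":0},{"linear":[0.027,-0.075,0],"rot":[-0.01,-0.01,0],"hand":0},{"linear":[0.027,-0.075,0],"rot":[-0.01,-0.01,0],"hand":0}]'
python3 -c "
from h import *
fm();s=snap('scene');fm();cv2.imwrite('pics/s9c.png',cv2.resize(s['image'][150:260,185:360],None,fx=4.5,fy=4.5,interpolation=cv2.INTER_CUBIC)[:,:,::-1])"
```

```text
clock: 16.15
tool_pos: [0.5659, -0.0164, 0.0579]
orientation: [108.2, 89.9, 169.7]
force: [-7.2, 5.3, 0.9]
opening: 0.0237
t 16.15 tilt [-0.01 -0.07] yaw 151.49 along -103.1 side -23.8 z 0.0579 | M: press 5.4 feed 6.6 | F: press 5.3 feed 7.3 fz 0.85
t 16.2 tilt [ 0.   -0.07] yaw 151.49 along -102.6 side -23.9 z 0.0579 | M: press 5.3 feed 4.9 | F: press 4.4 feed 4.2 fz 0.77
```

View pics/s9c.png

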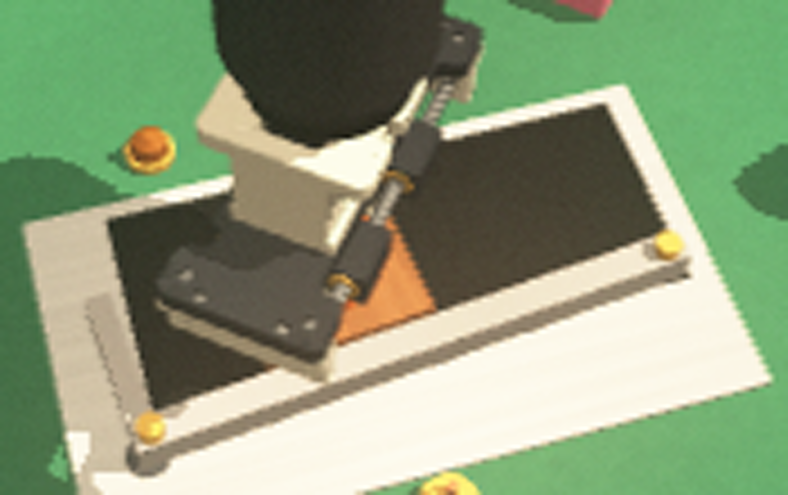

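```bash
python3 -m crank '[{"linear":[0.027,-0.075,0],"rot":[0,-0.01,0],"hand":0},{"linear":[0.027,-0.075,0],"rot":[-0.01,-0.01,0],"hand":0},{"linear":[0.027,-0.075,0],"rot":[-0.01,-0.01,0],"hand":0},{"linear":[0.027,-0.075,0],"rot":[-0.01,-0.01,0],"hand":0},{"linear":[0.027,-0.075,0],"rot":[-0.01,-0.01,0],"hand":0}]'
python3 -c "
from h import *
fm()"
```

```text
clock: 16.82
tool_pos: [0.5721, -0.0367, 0.0579]
orientation: [56.6, 90.0, 118.0]
force: [-7.1, 4.5, 1.6]
opening: 0.024
t 16.82 tilt [-0. -0.] yaw 151.48 along -81.9 side -23.9 z 0.0579 | M: press 5.3 feed 6.6 | F: press 5.4 feed 6.4 fz 1.58
```

```bash
python3 -m crank '[{"linear":[0.027,-0.075,0],"rot":[0,-0.01,0],"hand":0},{"linear":[0.027,-0.075,0],"rot":[-0.01,-0.01,0],"hand":0},{"linear":[0.027,-0.075,0],"rot":[-0.01,-0.01,0],"hand":0},{"linear":[0.027,-0.075,0],"rot":[-0.01,-0.01,0],"hand":0}]'
python3 -c "
from h import *
fm();s=snap('scene');fm();cv2.imwrite('pics/s10c.png',cv2.resize(s['image'][150:260,185:360],None,fx=4.5,fy=4.5,interpolation=cv2.INTER_CUBIC)[:,:,::-1])"
```

```text
clock: 17.32
tool_pos: [0.577, -0.0528, 0.0579]
orientation: [-53.3, 89.9, 8.2]
force: [-6.1, 4.2, 1.9]
opening: 0.0239
t 17.32 tilt [-0.01  0.06] yaw 151.46 along -65.1 side -24.0 z 0.0579 | M: press 5.2 feed 6.7 | F: press 4.6 feed 5.8 fz 1.88
t 17.38 tilt [0.   0.06] yaw 151.46 along -64.7 side -24.1 z 0.0579 | M: press 5.1 feed 4.9 | F: press 3.7 feed 3.8 fz 1.32
```

View pics/s10c.png

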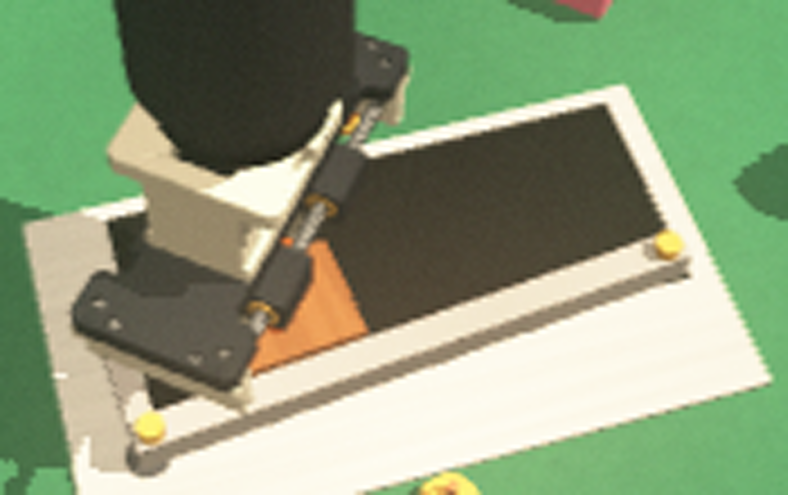

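```bash
python3 -m crank '[{"linear":[0.022,-0.056,0],"rot":[0,0,0],"hand":0},{"linear":[0.022,-0.056,0],"rot":[-0.01,-0.01,0],"hand":0},{"linear":[0.02,-0.046,0],"rot":[-0.01,-0.01,0],"hand":0},{"linear":[0.02,-0.046,0],"rot":[-0.01,-0.01,0],"hand":0}]'
python3 -c "
from h import *
fm()"
```

```text
clock: 17.88
tool_pos: [0.5802, -0.0633, 0.0579]
orientation: [-67.8, 90.0, -6.4]
force: [-7.5, 5.4, 1.9]
opening: 0.0237
t 17.88 tilt [0.   0.03] yaw 151.44 along -54.1 side -24.1 z 0.0579 | M: press 5.5 feed 6.9 | F: press 5.6 feed 7.4 fz 1.87
```

```bash
python3 -m crank '[{"linear":[0.02,-0.04,0],"rot":[0,0,0],"hand":0},{"linear":[0.02,-0.04,0],"rot":[0,0,0],"hand":0}]'
python3 -c "
from h import *
fm()"
python3 -m crank '[{"linear":[0.018,-0.036,0],"rot":[0,-0.01,0],"hand":0},{"linear":[0.018,-0.036,0],"rot":[0,0,0],"hand":0}]'
python3 -c "
from h import *
fm();s=snap('scene');fm();cv2.imwrite('pics/s11c.png',cv2.resize(s['image'][150:260,185:360],None,fx=4.5,fy=4.5,interpolation=cv2.INTER_CUBIC)[:,:,::-1])"
```

```text
clock: 18.12
tool_pos: [0.5814, -0.067, 0.0579]
orientation: [78.4, 89.9, 139.8]
force: [-7.6, 4.6, 1.6]
opening: 0.0237
t 18.12 tilt [-0.08 -0.09] yaw 151.44 along -50.2 side -24.1 z 0.0579 | M: press 5.6 feed 7.2 | F: press 5.9 feed 6.7 fz 1.56
clock: 18.38
tool_pos: [0.5824, -0.0701, 0.0579]
orientation: [71.8, 89.8, 133.3]
force: [-7.6, 5.2, 2.2]
opening: 0.0238
t 18.38 tilt [-0.16 -0.15] yaw 151.43 along -47.0 side -24.0 z 0.0579 | M: press 5.4 feed 7.0 | F: press 5.7 feed 7.2 fz 2.19
t 18.43 tilt [-0.16 -0.15] yaw 151.43 along -46.7 side -24.0 z 0.0579 | M: press 5.6 feed 6.4 | F: press 4.9 feed 6.2 fz 2.49
```

View pics/s11c.png

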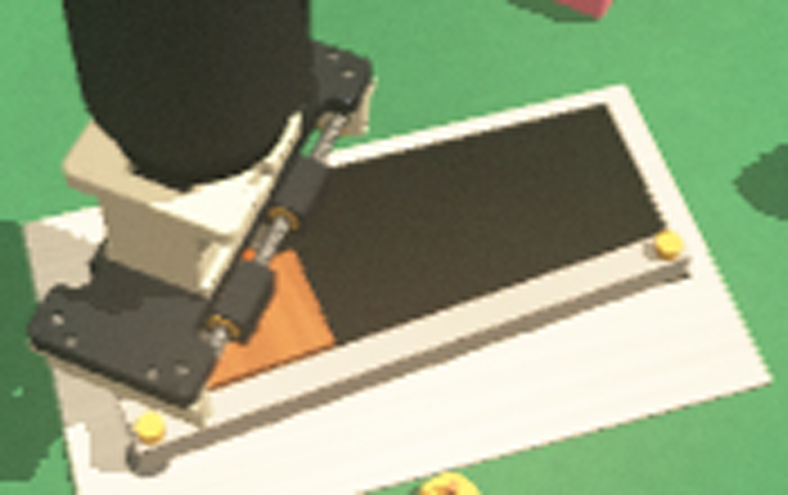

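```bash
python3 -m crank '[{"linear":[0.018,-0.036,0],"rot":[-0.01,-0.01,0],"hand":0},{"linear":[0.018,-0.036,0],"rot":[-0.01,-0.01,0],"hand":0}]'
python3 -c "
from h import *
fm()"
python3 -m crank '[{"linear":[0.016,-0.03,0],"rot":[-0.01,-0.01,0],"hand":0}]'
python3 -c "
from h import *
fm()"
python3 - <<'E'
from h import *
s=snap('scene')
# tail corner on rail side of sled top, at z=.034
p=pt(s,185+337/4.5,150+345/4.5,.034)[:2];r=p-HOME;print(r@dd,r@nn)
cv2.imwrite('pics/s12c.png',cv2.resize(s['image'][190:260,195:295],None,fx=8,fy=8,interpolation=cv2.INTER_CUBIC)[:,:,::-1])
E
```

```text
clock: 18.68
tool_pos: [0.5834, -0.0735, 0.0579]
orientation: [80.1, 89.8, 141.5]
force: [-7.3, 4.1, 2.4]
opening: 0.0245
t 18.68 tilt [-0.13 -0.17] yaw 151.42 along -43.4 side -24.1 z 0.0579 | M: press 5.5 feed 6.9 | F: press 5.7 feed 6.1 fz 2.39
clock: 18.8
tool_pos: [0.5838, -0.0747, 0.0579]
orientation: [84.2, 89.8, 145.6]
force: [-6.4, 5.2, 2.3]
opening: 0.0238
t 18.8 tilt [-0.12 -0.17] yaw 151.42 along -42.2 side -24.1 z 0.0579 | M: press 5.5 feed 6.9 | F: press 4.5 feed 6.9 fz 2.33
-0.09768066591797521 0.004555712079980257
```

View pics/s12c.png

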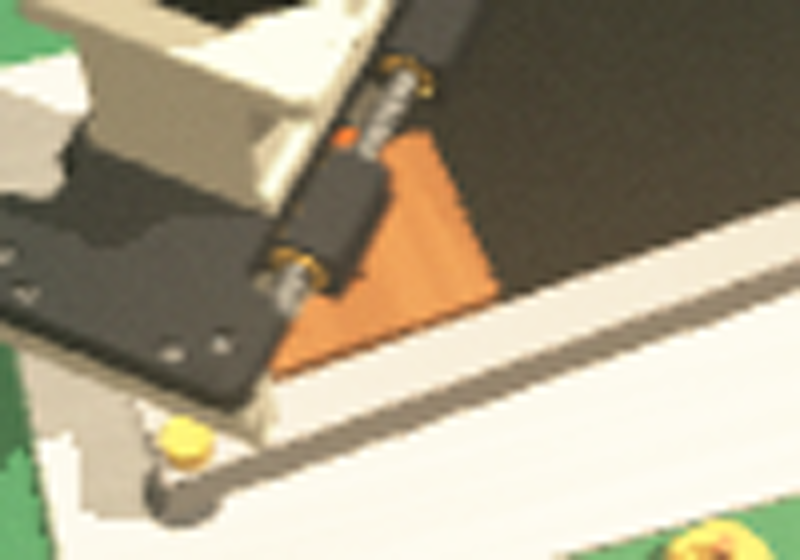

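```bash
python3 -m crank '[{"linear":[0.016,-0.03,0],"rot":[-0.01,-0.01,0],"hand":0}]'
python3 -c "
from h import *
fm()"
python3 -m crank '[{"linear":[0.016,-0.03,0],"rot":[-0.01,-0.01,0],"hand":0}]'
python3 -c "
from h import *
fm()"
python3 -m crank '[{"linear":[0.014,-0.025,0],"rot":[-0.01,-0.01,0],"hand":0}]'
python3 -c "
from h import *
fm()"
```

```text
clock: 18.98
tool_pos: [0.5842, -0.076, 0.0579]
orientation: [88.6, 89.8, 150.1]
force: [-7.4, 5.1, 2.4]
opening: 0.0237
t 18.98 tilt [-0.1  -0.18] yaw 151.42 along -40.8 side -24.1 z 0.0579 | M: press 5.4 feed 6.8 | F: press 5.5 feed 7.1 fz 2.44
clock: 19.1
tool_pos: [0.5846, -0.0772, 0.0579]
orientation: [91.8, 89.8, 153.2]
force: [-7.5, 4.4, 2.9]
opening: 0.024
t 19.1 tilt [-0.09 -0.18] yaw 151.41 along -39.5 side -24.0 z 0.0579 | M: press 5.6 feed 6.9 | F: press 5.8 feed 6.4 fz 2.88
clock: 19.23
tool_pos: [0.5847, -0.0777, 0.0579]
orientation: [88.2, 89.8, 149.6]
force: [-9.5, 10.2, 4.1]
opening: 0.0237
t 19.23 tilt [-0.11 -0.19] yaw 151.39 along -39.0 side -24.1 z 0.0579 | M: press 5.5 feed 12.4 | F: press 6.0 feed 12.6 fz 4.14
```

```bash
python3 -m crank '[{"linear":[0.014,-0.022,0],"rot":[0,0,0],"hand":0},{"linear":[0.014,-0.022,0],"rot":[0,0,0],"hand":0}]'
python3 -c "
from h import *
fm();s=snap('scene');fm();
cv2.imwrite('pics/s13c.png',cv2.resize(s['image'][190:260,195:295],None,fx=8,fy=8,interpolation=cv2.INTER_CUBIC)[:,:,::-1])"
```

```text
clock: 19.48
tool_pos: [0.5848, -0.0778, 0.0579]
orientation: [77.8, 89.6, 139.2]
force: [-9.2, 8.6, 4.1]
opening: 0.0241
t 19.48 tilt [-0.29 -0.33] yaw 151.38 along -38.9 side -24.0 z 0.0579 | M: press 5.8 feed 11.1 | F: press 6.2 feed 10.9 fz 4.08
t 19.52 tilt [-0.29 -0.34] yaw 151.38 along -38.9 side -24.0 z 0.0579 | M: press 5.8 feed 11.4 | F: press 6.2 feed 11.6 fz 4.27
```

View pics/s13c.png

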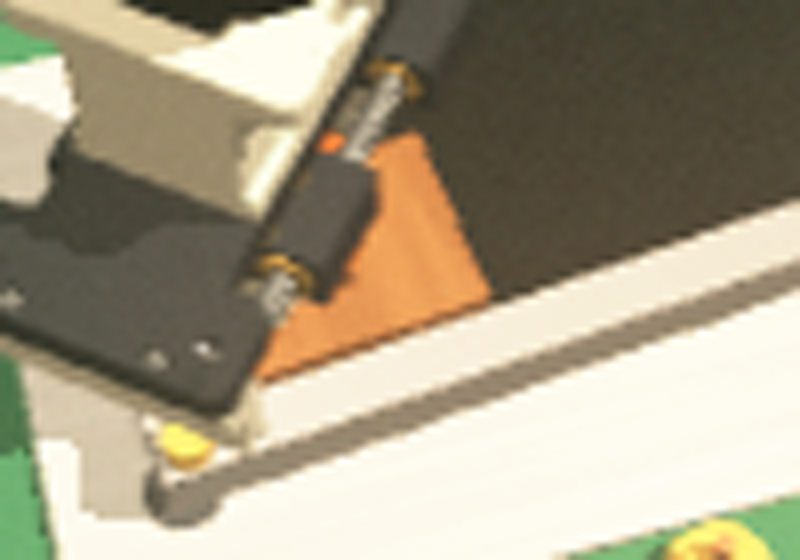

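```bash
python3 -m crank '[{"linear":[0.014,-0.022,0],"rot":[0,0,0],"hand":0},{"linear":[-0.03,0.01,0],"rot":[0,0,0],"hand":0},{"linear":[-0.03,0.02,0],"rot":[0,0,0],"hand":0}]'
python3 -c "
from h import *
fm()"
```

```text
clock: 19.9
tool_pos: [0.5838, -0.0757, 0.0588]
orientation: [48.3, 89.6, 109.7]
force: [0.7, -0.6, -2.0]
opening: 0.0239
t 19.9 tilt [-0.37 -0.13] yaw 151.44 along -41.2 side -24.3 z 0.0588 | M: press 0.2 feed -0.1 | F: press -0.5 feed -0.8 fz -1.97
```

```bash
python3 -m crank '[{"linear":[-0.035,0.03,0],"rot":[0,0,0],"hand":0},{"linear":[0,0,0],"rot":[0,0,0],"hand":0}]'
python3 -c "
from h import *
fm()"
python3 -m crank '[{"linear":[0,0,0.1],"rot":[0,0,0],"hand":0},{"linear":[0,0,0.1],"rot":[0,0,0],"hand":0}]'
python3 -c "
from h import *
fm()"
```

```text
clock: 20.15
tool_pos: [0.5831, -0.0737, 0.0595]
orientation: [21.5, 89.6, 83.0]
force: [-0.6, 0.3, -1.5]
opening: 0.0241
t 20.15 tilt [-0.37  0.05] yaw 151.46 along -43.3 side -24.4 z 0.0595 | M: press 1.6 feed 0.8 | F: press 0.5 feed 0.4 fz -1.47
clock: 20.4
tool_pos: [0.5833, -0.0738, 0.072]
orientation: [22.6, 89.6, 84.1]
force: [-0.2, -0.1, -0.5]
opening: 0.0238
t 20.4 tilt [-0.36  0.04] yaw 151.46 along -43.2 side -24.3 z 0.072 | M: press 0.1 feed -0.1 | F: press 0.2 feed -0.1 fz -0.48
```

```bash
python3 -m crank '[{"linear":[0,0,0.4],"rot":[0,0,0],"hand":0},{"linear":[0,0,0.6],"rot":[0,0,0],"hand":0},{"linear":[0,0,0.6],"rot":[-0.07,0,-0.5],"hand":0},{"linear":[-0.075,-0.32,0],"rot":[0,0,-0.98],"hand":0},{"linear":[-0.075,-0.32,0],"rot":[0,0,-0.98],"hand":0},{"linear":[-0.075,-0.32,0],"rot":[0,0,-0.98],"hand":0},{"linear":[-0.075,-0.32,0],"rot":[0,0,-0.98],"hand":0},{"linear":[-0.075,-0.32,0],"rot":[0,0,-0.98],"hand":0},{"linear":[-0.075,-0.32,0],"rot":[0,0,-0.98],"hand":0},{"linear":[-0.075,-0.32,0],"rot":[0,0,-0.98],"hand":0},{"linear":[-0.075,-0.32,0],"rot":[0,0,-0.98],"hand":0},{"linear":[-0.075,-0.32,0],"rot":[0,0,-0.98],"hand":0},{"linear":[0,0,0],"rot":[0,0,0],"hand":0}]'
python3 -c "
from h import *
fm();print(tilt());s=snap('top');cv2.imwrite('pics/t14.png',cv2.resize(s['image'][120:240,150:315],None,fx=4.8,fy=4.8,interpolation=cv2.INTER_CUBIC)[:,:,::-1])"
```

```text
clock: 22.02
tool_pos: [0.5445, -0.2525, 0.1804]
orientation: [-40.3, 89.2, -26.9]
force: [0.5, 0.9, -1.2]
opening: 0.0238
t 22.02 tilt [0.37 0.73] yaw 103.38 along 115.9 side -114.4 z 0.1804 | M: press 0.2 feed 0.3 | F: press -0.7 feed 0.7 fz -1.17
(array([0.37, 0.73, 0.  ]), 103.38, array([ 0.5445, -0.2525,  0.1804]), array([ 0.45,  0.89, -1.17]), array([0.096, 0.099, 0.023]), 22.02)
```

View pics/t14.png

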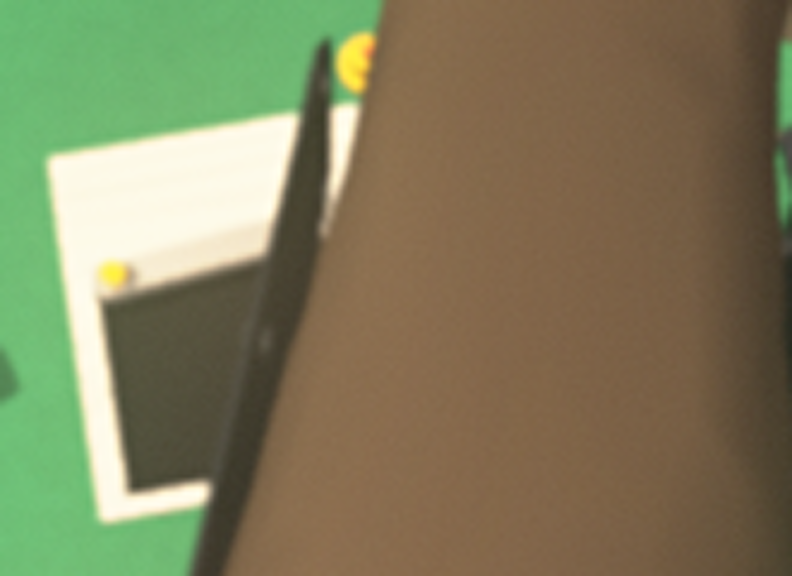

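```bash
python3 -m crank '[{"linear":[-0.08,-0.28,0],"rot":[0.07,0.15,-0.82],"hand":0},{"linear":[-0.08,-0.28,0],"rot":[0,0,-0.82],"hand":0},{"linear":[-0.08,-0.28,0],"rot":[0,0,-0.82],"hand":0},{"linear":[-0.08,-0.28,0],"rot":[0,0,-0.82],"hand":0},{"linear":[-0.08,-0.28,0],"rot":[0,0,-0.82],"hand":0},{"linear":[0,0,0],"rot":[0,0,0],"hand":0},{"linear":[0,0,0],"rot":[0,0,0],"hand":0}]'
python3 -c "
from h import *
print(tilt());s=snap('wrist','pics/w15.png');s=snap('scene','pics/s15.png')
cv2.imwrite('pics/s15c.png',cv2.resize(s['image'][140:240,70:190],None,fx=6,fy=6,interpolation=cv2.INTER_CUBIC)[:,:,::-1])
cv2.imwrite('pics/s15d.png',cv2.resize(s['image'][160:270,185:360],None,fx=4.5,fy=4.5,interpolation=cv2.INTER_CUBIC)[:,:,::-1])"
```

```text
clock: 22.95
tool_pos: [0.5209, -0.3384, 0.1815]
orientation: [170.2, 89.9, 162.4]
force: [0.8, 0.6, -1.0]
opening: 0.0237
(array([-0.03, -0.1 , -0.  ]), 82.22, array([ 0.5209, -0.3384,  0.1815]), array([ 0.8 ,  0.65, -1.03]), array([-0.054, -0.041, -0.012]), 22.95)
```

View pics/w15.png

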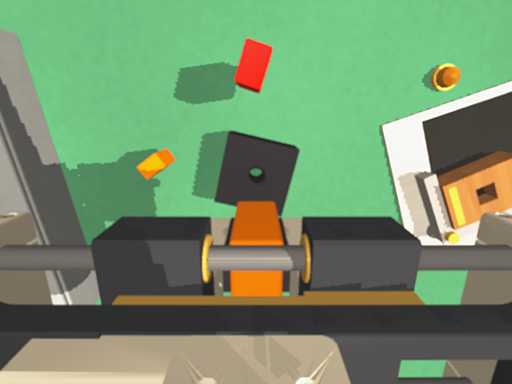

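View pics/s15c.png

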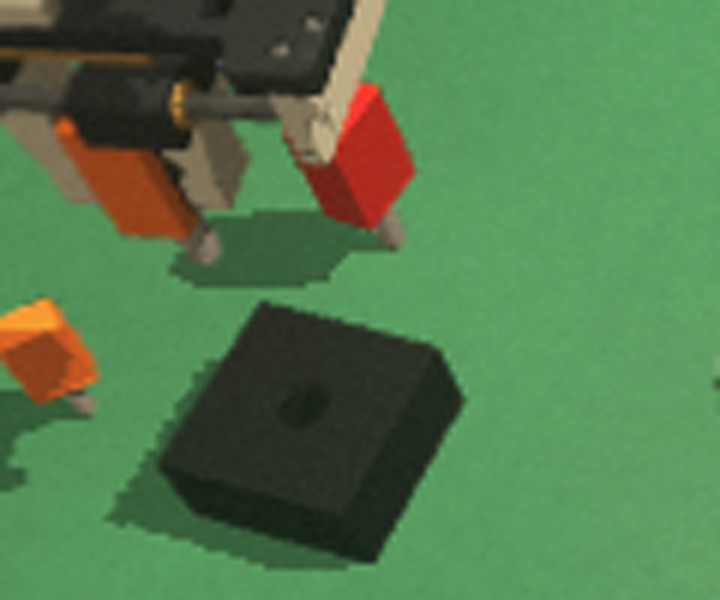

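View pics/s15d.png

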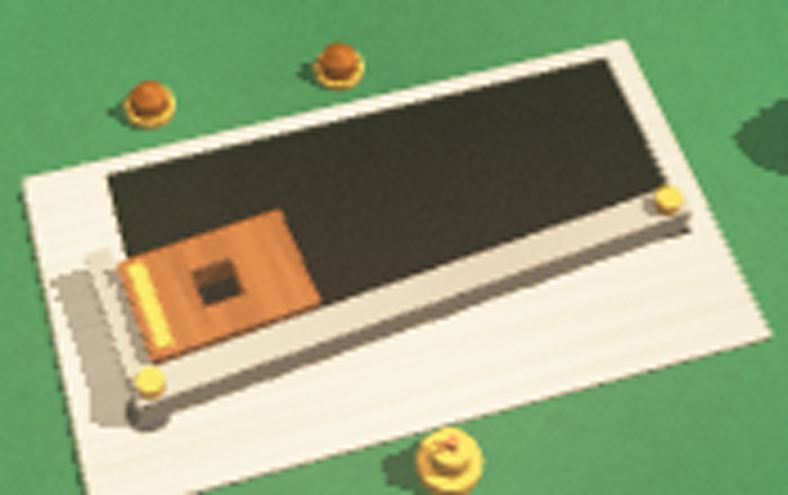

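Run:
```python
from h import *
s=snap('scene')
cv2.imwrite('pics/s16.png',cv2.resize(s['image'][155:195,75:125],None,fx=14,fy=14,interpolation=cv2.INTER_CUBIC)[:,:,::-1])
print(tilt())
for z in (.1405,.1425): print(pt(s,70+207/6,140+262/6,z))
w=snap('wrist');im=w['image'];c=cloud(w)
print([pt(w,u,v,.04).round(4) for u,v in [(256.5,173)]])
cv2.imwrite('pics/w16.png',cv2.resize(im[125:215,205:310],None,fx=7,fy=6.6,interpolation=cv2.INTER_CUBIC)[:,:,::-1])
```

```text
(array([-0.03, -0.09, -0.  ]), 82.25, array([ 0.521 , -0.3381,  0.1816]), array([-0.14, -0.63, -1.05]), array([-0.026, -0.067,  0.001]), 23.1)
[ 0.52465275 -0.33741924  0.1405    ]
[ 0.52616594 -0.33645545  0.1425    ]
[array([ 0.5164, -0.3358,  0.04  ])]
```

View pics/s16.png

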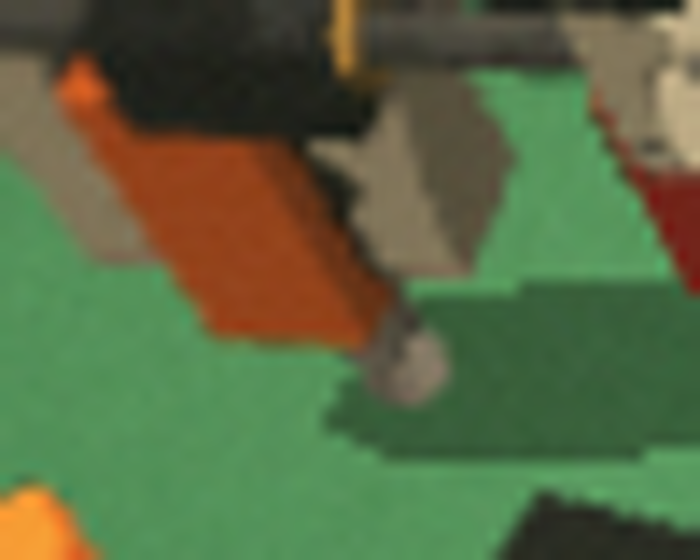

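View pics/w16.png

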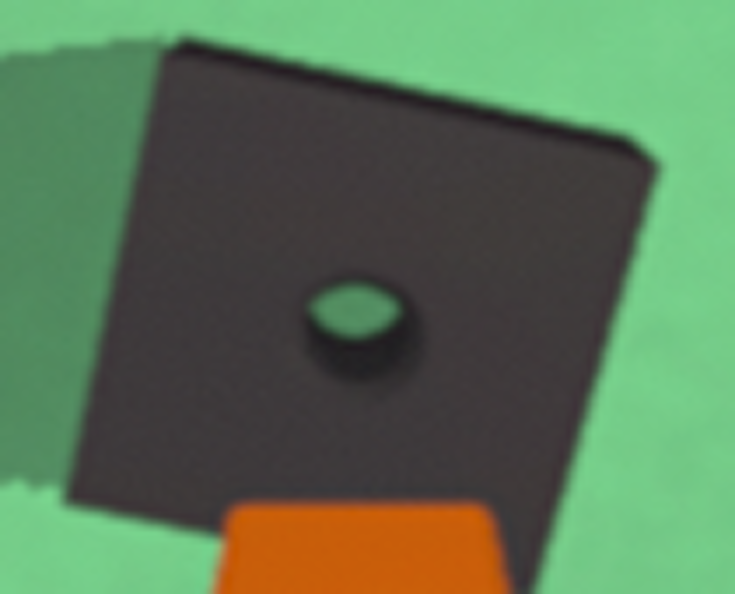

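```bash
python3 -m crank '[{"linear":[-0.02,0.005,-0.6],"rot":[0,-0.02,0.13],"hand":0},{"linear":[0,0,-0.5],"rot":[0,0,0],"hand":0},{"linear":[0,0,0],"rot":[0,0,0],"hand":0},{"linear":[0,0,0],"rot":[0,0,0],"hand":0}]'
python3 -c "
from h import *
print(tilt());s=snap('scene')
cv2.imwrite('pics/s17.png',cv2.resize(s['image'][160:235,85:160],None,fx=8,fy=8,interpolation=cv2.INTER_CUBIC)[:,:,::-1])"
```

```text
clock: 23.65
tool_pos: [0.5217, -0.3369, 0.1166]
orientation: [-11.3, 89.8, -18.2]
force: [-0.3, -0.3, -0.6]
opening: 0.0238
(array([0.07, 0.2 , 0.  ]), 83.12, array([ 0.5217, -0.3369,  0.1166]), array([-0.32, -0.3 , -0.64]), array([-0.026, -0.061, -0.054]), 23.65)
```

View pics/s17.png

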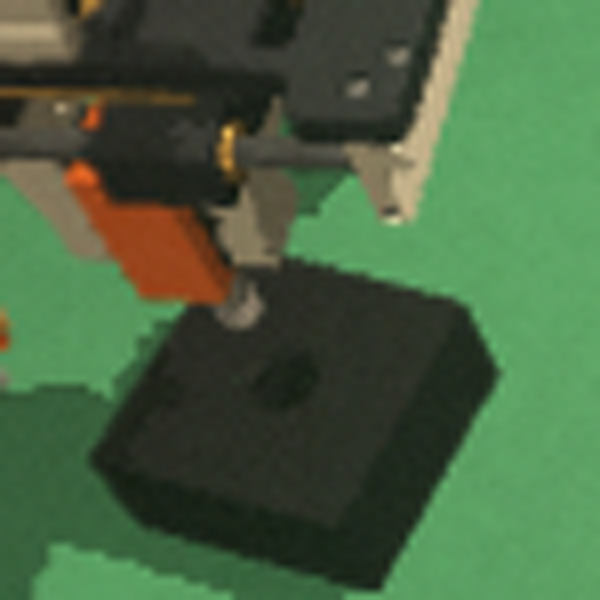

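```bash
python3 -m crank '[{"linear":[-0.03,-0.015,-0.3],"rot":[0.01,0.04,0],"hand":0},{"linear":[0,0,-0.13],"rot":[0,0,0],"hand":0},{"linear":[0,0,0],"rot":[0,0,0],"hand":0}]'
python3 -c "
from h import *
print(tilt());s=snap('scene')
for z,u,v in ((.04,85+287/8,160+380/8),): print(pt(s,u,v,z))
cv2.imwrite('pics/s18.png',cv2.resize(s['image'][160:235,85:160],None,fx=8,fy=8,interpolation=cv2.INTER_CUBIC)[:,:,::-1])"
```

```text
clock: 24.08
tool_pos: [0.5205, -0.3381, 0.0908]
orientation: [-12.6, 89.8, -19.5]
force: [-0.2, 0.3, -1.0]
opening: 0.0242
(array([0.05, 0.14, 0.  ]), 83.12, array([ 0.5205, -0.3381,  0.0908]), array([-0.2 ,  0.3 , -0.96]), array([-0.041, -0.001, -0.022]), 24.07)
[ 0.52174228 -0.33546137  0.04      ]
```

View pics/s18.png

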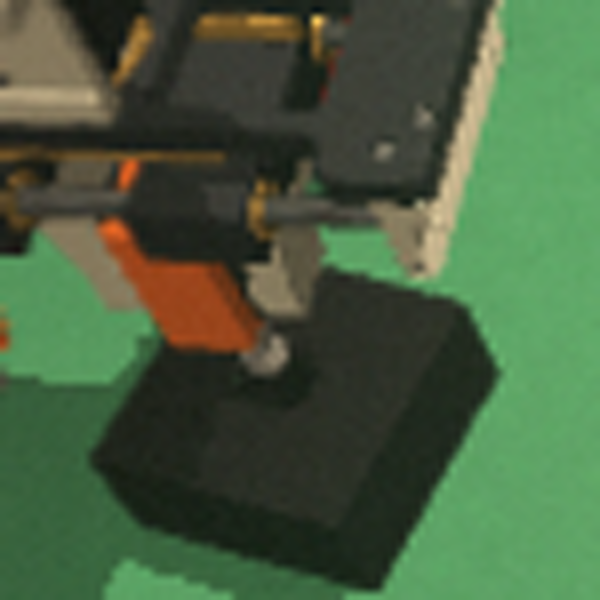

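```bash
python3 -c "
from h import *
s=snap('scene')
print(pt(s,85+267/8,160+357/8,.0505), pt(s,85+287/8,160+380/8,.04))"
python3 -m crank '[{"linear":[-0.01,0,-0.12],"rot":[0,0.02,0],"hand":0},{"linear":[0,0,0],"rot":[0,0,0],"hand":0}]'
python3 -c "
from h import *
print(tilt())"
```

```text
[ 0.52016074 -0.33812074  0.0505    ] [ 0.52174228 -0.33546137  0.04      ]
clock: 24.42
tool_pos: [0.5204, -0.3383, 0.0841]
orientation: [-27.5, 89.9, -34.3]
force: [0.9, -1.1, -1.5]
opening: 0.0239
(array([0.08, 0.11, 0.  ]), 83.12, array([ 0.5204, -0.3383,  0.0841]), array([ 0.86, -1.14, -1.45]), array([-0.019, -0.043, -0.042]), 24.43)
```

```bash
python3 -m crank '[{"linear":[0,0.03,-0.05],"rot":[0,0.02,0],"hand":0},{"linear":[0,0,-0.05],"rot":[0,0,0],"hand":0},{"linear":[0,0,0],"rot":[0,0,0],"hand":0}]'
python3 -c "
from h import *
print(tilt())"
```

```text
clock: 24.8
tool_pos: [0.5206, -0.3364, 0.0779]
orientation: [-68.8, 89.9, -75.7]
force: [-0.4, -0.6, -0.8]
opening: 0.0239
(array([0.09, 0.02, 0.  ]), 83.13, array([ 0.5206, -0.3364,  0.0779]), array([-0.36, -0.57, -0.77]), array([-0.07 , -0.103,  0.012]), 24.8)
```

```bash
python3 -m crank '[{"linear":[0,0,-0.1],"rot":[0,0,0],"hand":0},{"linear":[0,0,0],"rot":[0,0,0],"hand":0}]'
python3 -c "
from h import *
print(tilt())"
```

```text
clock: 25.05
tool_pos: [0.5206, -0.3364, 0.0715]
orientation: [-69.7, 89.9, -76.6]
force: [0.7, -0.3, -1.0]
opening: 0.024
(array([0.09, 0.02, 0.  ]), 83.13, array([ 0.5206, -0.3364,  0.0715]), array([ 0.71, -0.34, -1.04]), array([-0.106,  0.022,  0.002]), 25.05)
```

```bash
python3 -m crank '[{"linear":[0,0,-0.15],"rot":[0,0,0],"hand":0},{"linear":[0,0,-0.15],"rot":[0,0,0],"hand":0},{"linear":[0,0,0],"rot":[0,0,0],"hand":0}]'
python3 -c "
from h import *
print(tilt())"
```

```text
clock: 25.42
tool_pos: [0.5203, -0.3364, 0.0519]
orientation: [-87.3, 89.9, -94.2]
force: [-0.1, -0.5, -2.1]
opening: 0.0241
(array([ 0.08, -0.01,  0.  ]), 83.12, array([ 0.5203, -0.3364,  0.0519]), array([-0.08, -0.53, -2.06]), array([-0.013, -0.027, -0.044]), 25.43)
```

```bash
python3 -m crank '[{"linear":[0,0,-0.06],"rot":[0,0,0],"hand":0},{"linear":[0,0,0],"rot":[0,0,0],"hand":0}]'
python3 -c "
from h import *
print(tilt())"
python3 -m crank '[{"linear":[0,0,-0.025],"rot":[0,0,0],"hand":0},{"linear":[0,0,0],"rot":[0,0,0],"hand":0}]'
python3 -c "
from h import *
print(tilt())"
```

```text
clock: 25.68
tool_pos: [0.5203, -0.3364, 0.0479]
orientation: [-95.6, 89.9, -102.5]
force: [-0.5, -1.3, -2.6]
opening: 0.0236
(array([ 0.08, -0.02,  0.  ]), 83.12, array([ 0.5203, -0.3364,  0.0479]), array([-0.46, -1.34, -2.55]), array([-0.025, -0.003, -0.027]), 25.68)
clock: 25.92
tool_pos: [0.5206, -0.3365, 0.0467]
orientation: [-72.8, 89.9, -79.7]
force: [-0.8, 0.5, -0.0]
opening: 0.0238
(array([0.09, 0.02, 0.  ]), 83.13, array([ 0.5206, -0.3365,  0.0467]), array([-0.75,  0.51, -0.03]), array([-0.016, -0.017, -0.004]), 25.93)
```

```bash
python3 -m crank '[{"linear":[0,0,0],"rot":[0,0,0],"hand":0.5},{"linear":[0,0,0],"rot":[0,0,0],"hand":0.7},{"linear":[0,0,0],"rot":[0,0,0],"hand":1},{"linear":[0,0,0],"rot":[0,0,0],"hand":1},{"linear":[0,0,0],"rot":[0,0,0],"hand":1},{"linear":[0,0,0],"rot":[0,0,0],"hand":1}]'
python3 -c "
from h import *
print(tilt());s=snap('scene')
cv2.imwrite('pics/s19.png',cv2.resize(s['image'][150:235,75:175],None,fx=7,fy=7,interpolation=cv2.INTER_CUBIC)[:,:,::-1])"
```

```text
clock: 26.68
tool_pos: [0.5213, -0.3367, 0.0477]
orientation: [-43.1, 89.8, -50.0]
force: [0.6, -0.5, -0.1]
opening: 0.0779
(array([0.13, 0.11, 0.  ]), 83.15, array([ 0.5213, -0.3367,  0.0477]), array([ 0.56, -0.46, -0.13]), array([ 0.001, -0.017,  0.023]), 26.68)
```

View pics/s19.png

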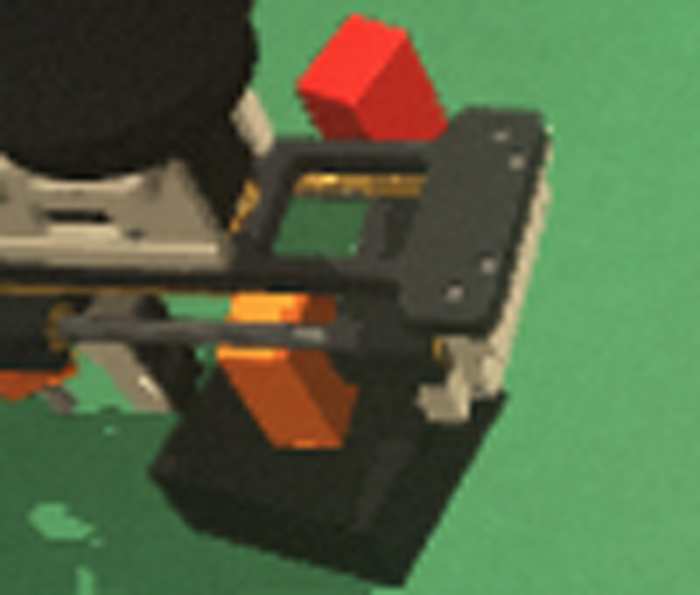

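```bash
python3 -m crank '[{"linear":[0,0,0.2],"rot":[0,0,0],"hand":1},{"linear":[0,0,0.5],"rot":[0,0,0],"hand":1},{"linear":[0,0,0.8],"rot":[0,0,0],"hand":1},{"linear":[0,0,0.8],"rot":[0,0,0],"hand":1},{"linear":[0,0,0.4],"rot":[0,0,0],"hand":1},{"linear":[0,0,0],"rot":[0,0,0],"hand":1},{"linear":[0,0,0],"rot":[0,0,0],"hand":1}]'
python3 - <<'E'
from h import *
print(tilt());s=snap('wrist','pics/w20.png');im=s['image'];c=cloud(s);np.save('s20.npy',s,allow_pickle=True)
hsv=cv2.cvtColor(im,cv2.COLOR_RGB2HSV);H,S,V=[hsv[:,:,i] for i in range(3)]
def box(n,u0,u1,v0,v1,cond,z):
    m=np.zeros(im.shape[:2],bool);m[v0:v1,u0:u1]=cond[v0:v1,u0:u1]
    ys,xs=np.nonzero(m);P=np.array([pt(s,u,v,z)[:2] for u,v in zip(xs,ys)]).astype(np.float32)
    print(n,len(P),cv2.minAreaRect(P*1000),np.median(c[m],axis=0).round(4))
box('top',215,280,140,212,(S>150)&(H<30)&(V>100)&(c[:,:,2]>0.09),0.096)
box('stand',190,310,110,212,((V<75)|((S>150)&(H<30)))&(c[:,:,2]>.03)&(c[:,:,2]<.05),0.04)
s=snap('scene','pics/s20.png')
E
```

```text
clock: 27.6
tool_pos: [0.5201, -0.3367, 0.2193]
orientation: [-35.8, 89.7, -42.7]
force: [0.1, 0.4, 0.3]
opening: 0.0876
(array([0.2 , 0.22, 0.  ]), 83.16, array([ 0.5201, -0.3367,  0.2193]), array([0.09, 0.37, 0.28]), array([ 0.028, -0.016, -0.031]), 27.6)
top 765 ((516.0560302734375, -335.51934814453125), (23.703004837036133, 42.436031341552734), 83.27252960205078) [ 0.5186 -0.3357  0.0972]
stand 2901 ((518.5805053710938, -337.7386474609375), (78.20390319824219, 79.76142120361328), 69.03919982910156) [ 0.5096 -0.3391  0.0413]
```

View pics/w20.png

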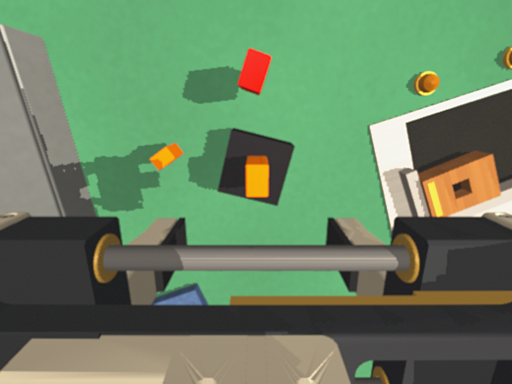

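View pics/s20.png

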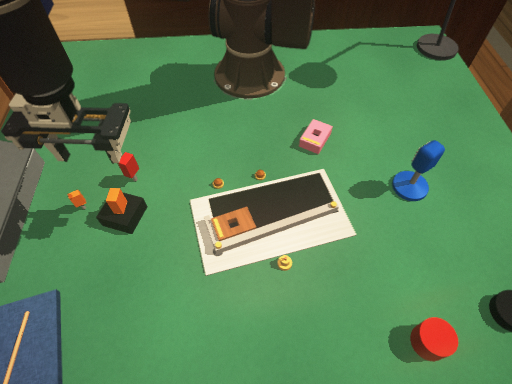

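Run:
```python
from h import *
s=snap('scene')
cv2.imwrite('pics/s21.png',cv2.resize(s['image'][195:260,195:275],None,fx=9,fy=9,interpolation=cv2.INTER_CUBIC)[:,:,::-1])
w=np.load('s20.npy',allow_pickle=True).item()
cv2.imwrite('pics/w21.png',cv2.resize(w['image'][145:215,385:505],None,fx=6,fy=6,interpolation=cv2.INTER_CUBIC)[:,:,::-1])
```

```text
(no output)
```

View pics/s21.png

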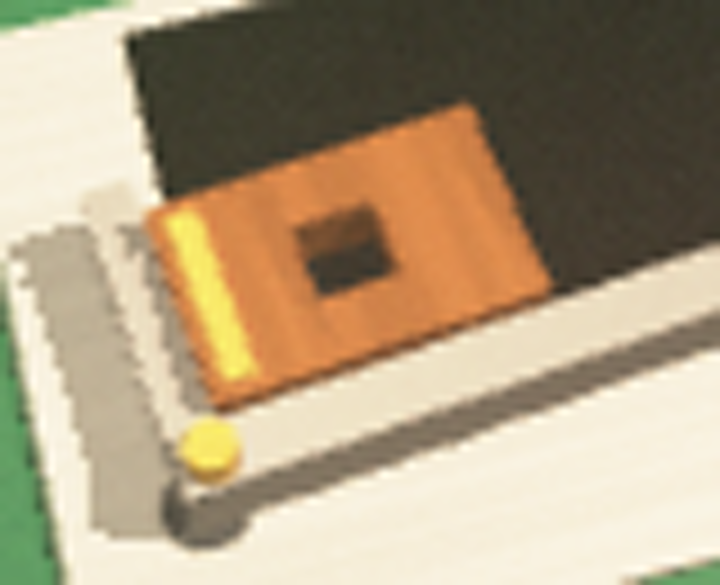

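View pics/w21.png

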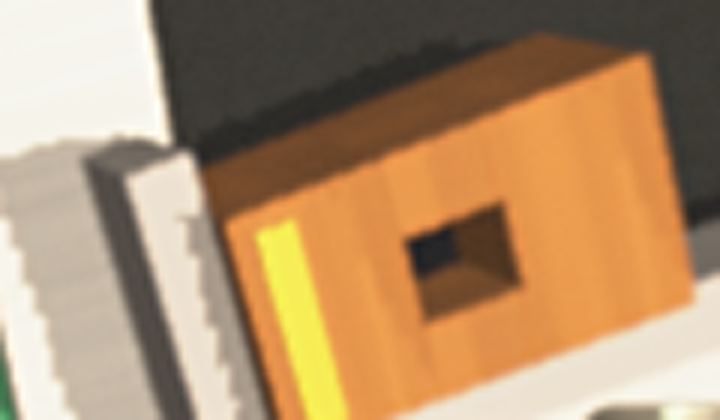

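Run:
```python
from h import *
s=snap('scene');w=np.load('s20.npy',allow_pickle=True).item()
for a in (pt(s,195+347/9-.4,195+251/9-.4,.034),pt(w,385+463/6-.4,145+262/6-.4,.034)):
    r=a[:2]-HOME;print(a,(r@dd*1000).round(1),(r@nn*1000).round(1))
t=snap('top')
cv2.imwrite('pics/t22.png',t['image'][:,:,::-1])
```

```text
[ 0.57895578 -0.07369453  0.034     ] -44.6 -28.4
[ 0.57799347 -0.0724905   0.034     ] -46.0 -28.9
```

View pics/t22.png

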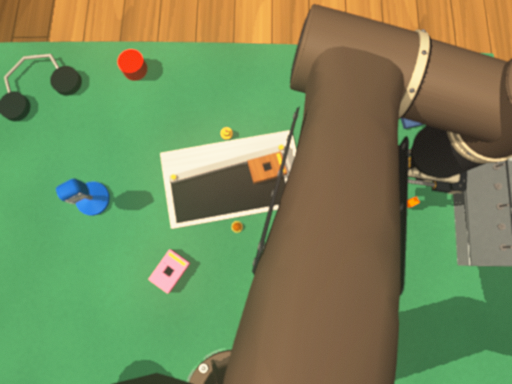

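Sled reads 45–46 mm and 28–29 mm from home, and the bystanders I can see are where they started. Handing in.

```bash
python3 -c "
from plant import ticket
print(ticket.close_job())"
```

```text
the job is handed in; nothing more can be done
None
```

The sled is home in the corner and the stick is back upright in its stand. I handed the job in after about 28 s of the 72 s; no verdict is reported.

**What I did**
- I took the orange stick from its stand, leaving the red one and the smaller orange one alone. I put its tip in the pocket of the wooden sled with the brass strip.
- I pressed the sled to the rail. The force briefly reached about 10 N and settled to 5–7 N. The rail lies about 6° off the jig axis.
- I fed it along at 5–7 N on the rail until it stopped against the end stop. It was held there with about 6 N on the rail and 11–12 N total feed, half of which I put down to drag.
- I then unloaded, lifted out and put the stick back.

**Last checks**
- **Sled:** its pocket centre measured 45–46 mm behind home and 28–29 mm beside it (nominal 45 and 30). It looks flush, with no gap visible at rail or stop.
- **Stick:** its top is at the same height as before the job (97 mm measured) and looks upright. It reads about 2 mm off the stand's centre; the limit is 6 mm.
- **Bystanders:** the mic, connector and both jewels look unmoved in the last scene picture. I compared them by eye and did not measure them.

**Disagreements:** the hole's position differed by 2–3 mm between the cameras and the pose where I gripped the stick. I went in between the two and the stick went in without noticeable force. While pressing at the start, a small upward move pulled on the sled with about 3 N. I lowered the tool again on the next move and saw no sign that the sled lifted, but its height was not measured.

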